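Put the slide pack away in the push-to-open drawer

TASK

Put the pack of microscope slides that lies at the left of the table away in the low grey cabinet: press the cabinet's plain drawer front in gently until the touch latch lets go and the drawer springs open, set the pack gently down flat inside, then press the drawer gently back in until it latches and stays shut. Do not force the drawer against its stop, and leave the other things where they are.

Things in the scene. Friction and masses are not known exactly. Their poses are not given: they have to be found in the camera images.
- cabinet: low grey drawer cabinet fixed on the table: 150 mm deep (its x), 170 wide (its y), 52 high; origin at the centre of its underside; +x points to its back, the drawer comes out along -x. No handle. Latched, the drawer's front panel stands 22 mm clear of the carcass, the room for pressing it in. Its top covers all from 75 mm ahead of the origin backward: load the drawer ahead of that
- slide_drawer (a joint): the drawer's travel in m: 0 latched shut, 0.08 fully sprung open, negative while pressed in beyond its latched place. A spring always drives it open with about 5 N (shut) to 3 N (open), braked: opening takes about a second. It moves freely along the cabinet's x only
- latch (a point): the push-push touch latch, hidden inside the cabinet (40 mm behind its origin). To release it, or to latch again, press the front inward past the latched place till it trips, then let it back out. It trips 3 to 16 mm past that place, differently each time, unseen. There a stiff rubber stop begins: by 12 N of steady push it has tripped; over 18 N is forcing it. A shorter push does nothing
- rubber_stop (a joint): how far the hidden rubber stop behind the drawer is squashed, in m: 0 untouched, about 7 N per mm on top of the drawer's own spring of 5 N. More than 2 mm is forcing it. Too small to be judged by this noisy reading: feel the push instead
- drawer_front (a point): centre of the outer face of the drawer's front panel, moving with the drawer; axes as the cabinet's (outward is -x). The panel is flat, 170 mm wide, 48 mm high, 10 mm thick; this point is 28 mm above the table and the panel's top edge 52 mm
- drawer_floor (a point): point on the upper face of the drawer's floor, moving with it, 15 mm above the table, midway across, 61 mm behind drawer_front; axes as the cabinet's. The floor runs from 51 mm before it (inside of the front panel) to 88 mm behind, and 70 mm to either side; side walls rise 22 mm. Fully open, the part from the front panel to 51 mm behind this point is uncovered
- slide_pack: small white cardboard pack of microscope slides, a plain block 30 mm (its x) by 78 mm (its y) by 28 mm high, 160 g, lying on the table to the left; origin at the centre of its underside. It fits the open drawer with its long side across the drawer's width.
- timer: the kitchen timer, 64 x 64 x 21 mm; a bystander; origin at the centre of its underside
- petri_1: a petri dish, 72 mm across, 14 mm high, lying on top of the cabinet towards its back; a bystander; origin at the centre of its underside
- dropper_1: a dropper bottle, 36 mm across, 106 mm high, left of the cabinet; a bystander; origin at the centre of its underside
- tweezers: steel tweezers, 131 x 13 x 8 mm, lying on their side; a bystander; origin at the centre of its underside
- petri_2: a petri dish, 71 mm across, 14 mm high; a bystander; origin at the centre of its underside
- tape_roll: a roll of tape, 104 mm across, 25 mm high; a bystander; origin at the centre of its underside
There are look-alikes about, which are no part of the job. Leave any green or red look-alike of the slide_pack alone.

How it is judged:
By the outcome, as a careful person would: the job done as asked, in the order asked, and still so for the second after the job is handed in, with the robot touching nothing.
It also fails if it takes over 72 s, if anything falls off the work surface, if the arm or the gripper's body presses on something with over 40 N, if the wrist force passes 120 N, or if a joint passes its speed limit or range.

ROBOT

A 6-joint arm with a two-finger parallel gripper is mounted at the origin on a cart in front of the work surface, level with it; the furniture and walls round the work are solid. World frame = base frame: x ahead of the robot, y to its left, z up, the work surface at z = 0. Lengths are in m, angles in rad, forces in N, time in s.
With the tool pointing down it reaches from about 0.3 to 0.775 m from the base axis. Payload 14.6 kg.
Tool frame: the origin (TCP) lies between the finger pads; the fingertips stand 8 mm ahead of it and the grasp point (between the pads) lies 11 mm behind it (ctrl.tip_reach is the distance from the TCP to the fingertips, in m); y points along the fingers, z is the direction in which the jaws open and shut, and the axes are right-handed (so a half turn about y gives the same grasp; the last joint's range is limited). The gripper opens to 94 mm and grips with 3 to 60 N. Pads are 16 mm wide; open, the fingers measure 119 mm over their backs; the gripper's body (75 mm by 177 mm) begins 78 mm behind the grasp point.
Start: joints at [-1.313, 0.3, 1.521, -0, 1.321, -0.067], TCP at [0.176, -0.521, 0.185] pointing down, gripper open.
Joint ranges: [-3.03, 3.03], [-0.79, 2.21], [0.23, 2.52], [-1.04, 4.18], [0, 3.07], [-2.55, 2.55]. Speed limits (rad/s): [2.22, 2.22, 2.57, 3.14, 3.14, 3.14].

INTERFACE

Orientations are given as [roll, pitch, yaw] about the fixed x, y, z axes, in that order (R = Rz(yaw) Ry(pitch) Rx(roll)).
In Python, from station import ctrl gives the robot as it stands.
- The arm moves only by the tool play_rows, never from a script. Its arguments are lists of equal length, an entry for each row: "twist": the turn, a rotation vector about the world's x, y, z as a fraction of full scale, a list of three; "travel": the shift along the world's x, y, z as a fraction of full scale, a list of three; "grip": the gripper's target within -1 to 1 (shut at 1, half-way at 0, fully open at -1). A call has 1 to 12 rows; each row shifts and turns the commanded pose from where the row before left it; what a row does not reach is not made up. Full scale, the value 1, is 5 cm for a shift and 90 degrees for a turn. A row lasts 1/10 s, in which the tool goes at most 50 mm and 8.59 degrees, less where a joint would pass 70% of its speed; a pose out of reach is approached as far as the arm can. A call with a number of a shift or a turn outside -1 to 1 is refused whole. A call with a gripper value outside its range is refused whole. The fingers move at their own pace and stop on an object; "force" is the grip in N (left out, the last holds). Time passes only in rows, so rows that do not move let the fingers close. It gives the time, the measured TCP pose, the force and the opening at its end, in the units of the state.
- ctrl.get_obs(): the state, without advancing time (a new reading comes with each control period).
- ctrl.camera(name): name is "scene" or "side" or "wrist"; returns a dict with "img" (400x640x3 uint8, red, green, blue), "vfov" (degrees; the focal length in pixels is half the picture's height over the tangent of half this angle, whatever the lens; pixels are square), "cx", "cy" (the principal point, pixels), "rvec" (rotation vector, rad) and "tvec" (3), from world to camera coordinates, as OpenCV has them. Camera axes: x right, y down, z forward; pixel columns grow to the right and rows downward; lengths in m; the calibration is good to about 2 mm. The wrist camera is an equidistant fisheye: a pixel r from the principal point sees the ray r / f radians off the axis. A picture is of the moment at which its call begins. There is no depth.
- ctrl.hand_in(): hands the job in, once; it reports no verdict.
Trained networks look in a picture, given as the dict that the camera call returned (one of the last four; its "shot" number tells which), for a name from the list of things; names that differ only in an ending like _2 or _b are one class to them, and where a whole thing is asked for, a point or a joint stands for the part that bears it (a point fixed in the world has none). Each returns a list of dicts, best first, with "confidence" (0 to 1); they miss things now and then, are a little off and sometimes report something else, mostly with a low value. They report only what shows in the picture. A call takes as long as a camera call. They do not tell look-alikes from the thing itself.
- ctrl.boxes_of(name, picture): "point" ([column, row] in pixels, amid what is visible of it).
- ctrl.trace(name, picture): "pixels" (400x640 bool, what is visible of it) and "point" ([column, row] in pixels, amid what is visible of it).
The state is a dict: "time_s": time; "qpos": joint angles; "joint_vel": joint speeds; "tau": joint torques, N m; "ee_pos": TCP position; "eef_rot": TCP orientation; "force": force on the tool from outside, world axes, zero at the start; "moment": the same for the moment, N m; "grip_width": finger opening in m.
Only numpy, scipy, OpenCV 4.12 (cv2) and the standard library are available. Lean on these libraries where they do the work, as an engineer would, in place of code of your own. Each camera call takes 0.05 s, during which the arm holds its last target.

## Working session

There is one attempt and no reset: what is moved stays moved. The work goes in short steps, Python scripts to look and compute and a tool call to move; the robot and the scene stay as the last step left them, time stands still between calls to the robot, and variables do not carry over. Pictures are saved under pics/ and viewed, and the job is handed in when it is done.

Besides the shell and the picture viewer there is one more tool, called after "Emit:" by a JSON object that holds its "api" and its "payload", one argument or row to a line. play_rows: Moves the arm, as the interface text tells. Its arguments: {"type":"object","properties":{"twist":{"type":"array"},"travel":{"type":"array"},"grip":{"type":"array"},"force":{"type":"number"}},"required":["twist","travel","grip"]}

```bash
ls; mkdir -p pics; cat > h.py <<'E'
import numpy as np, cv2
from station import ctrl
def cam(n,fn=None):
    p=ctrl.camera(n)
    if fn: cv2.imwrite('pics/'+fn,p['img'][:,:,::-1])
    return p
def ray(p,uv,fish=False):
    f=200/np.tan(np.radians(p['vfov'])/2)
    x=(uv[0]-p['cx'])/f;y=(uv[1]-p['cy'])/f
    if fish:
        r=np.hypot(x,y); d=np.array([np.sin(r)*x/r,np.sin(r)*y/r,np.cos(r)]) if r>0 else np.array([0,0,1.])
    else: d=np.array([x,y,1.])
    R=cv2.Rodrigues(np.array(p['rvec'],float))[0]
    return -R.T@np.array(p['tvec'],float).ravel(), R.T@d
def atz(p,uv,z,fish=False):
    c,d=ray(p,uv,fish); return c+d*(z-c[2])/d[2]
def proj(p,X,fish=False):
    R=cv2.Rodrigues(np.array(p['rvec'],float))[0]
    c=R@np.array(X,float)+np.array(p['tvec'],float).ravel()
    f=200/np.tan(np.radians(p['vfov'])/2)
    if fish:
        r=np.hypot(c[0],c[1]);t=np.arctan2(r,c[2]);return np.array([p['cx']+f*t*c[0]/r,p['cy']+f*t*c[1]/r])
    return np.array([p['cx']+f*c[0]/c[2],p['cy']+f*c[1]/c[2]])
E
python3 - <<'E'
from h import *
o=ctrl.get_obs();print(o)
for n in ['scene','side','wrist']:
    p=cam(n,n+'0.png'); c,d=ray(p,(p['cx'],p['cy']));print(n,p['vfov'],p['cx'],p['cy'],c,d)
    for t in ['cabinet','slide_drawer','drawer_front','slide_pack','timer','tweezers','dropper_1','tape_roll','petri_1']:
        print(t,[(np.round(b['point']),round(b['confidence'],2)) for b in ctrl.boxes_of(t,p)])
E
```

```text
pics
{'time_s': 0.0, 'qpos': array([-1.31261047e+00,  3.00455211e-01,  1.52159044e+00, -2.48966366e-05,
        1.32069942e+00, -6.66152120e-02]), 'joint_vel': array([ 0.00058676,  0.00073823, -0.00091959,  0.00107175,  0.00029025,
       -0.0008671 ]), 'tau': array([ 2.53119571e-03, -5.31808591e+01, -3.52740133e+01,  7.09516718e-02,
        2.43732979e-02, -9.38767903e-05]), 'ee_pos': array([ 0.1754245, -0.5209674,  0.1847911]), 'eef_rot': array([-1.57194779e+00,  5.26502900e-05, -2.81678543e+00]), 'force': array([-1.08070145,  0.48817935,  1.00499325]), 'moment': array([0.01233941, 0.0449895 , 0.00824917]), 'grip_width': 0.09363691561183474}
scene 43.350751139090676 320.7091873125793 204.8432382301644 [ 0.17314127 -0.92360208  0.98657733] [ 0.32336815  0.66310379 -0.67507511]
cabinet []
slide_drawer [(array([305., 217.]), 0.78), (array([331., 185.]), 0.31)]
drawer_front [(array([301., 214.]), 0.62)]
slide_pack [(array([271., 183.]), 0.85), (array([303., 213.]), 0.74), (array([237., 203.]), 0.6), (array([268., 159.]), 0.59)]
timer [(array([230., 179.]), 0.54)]
tweezers [(array([280.
[... 353 characters left out ...]
array([287., 217.]), 0.66)]
drawer_front [(array([289., 219.]), 0.46), (array([215., 217.]), 0.46), (array([298., 187.]), 0.4)]
slide_pack [(array([216., 217.]), 0.75), (array([264., 256.]), 0.73), (array([253., 222.]), 0.63)]
timer [(array([224., 254.]), 0.6), (array([288., 218.]), 0.21)]
tweezers [(array([300., 185.]), 0.43)]
dropper_1 [(array([246., 189.]), 0.45)]
tape_roll [(array([435., 213.]), 0.88)]
petri_1 [(array([299., 187.]), 0.74)]
wrist 65.70646984690485 319.75314225689186 200.47868354078724 [ 0.25095189 -0.49656562  0.38537334] [-0.25739995 -0.08761107 -0.96232508]
cabinet []
slide_drawer []
drawer_front []
slide_pack []
timer []
tweezers []
dropper_1 []
tape_roll []
petri_1 []
```

View pics/scene0.png

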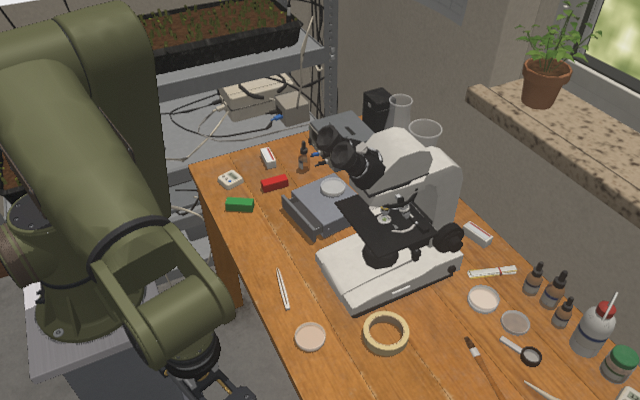

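View pics/side0.png

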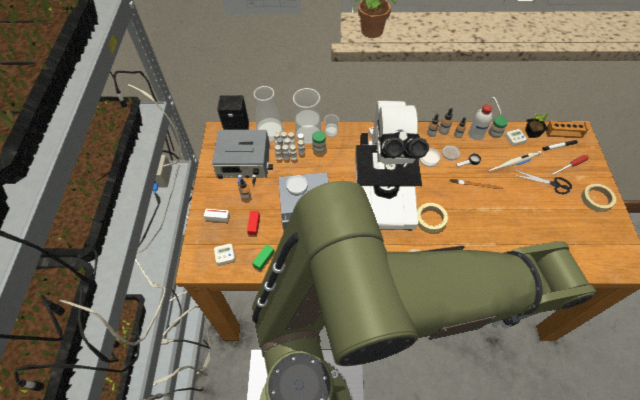

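```bash
python3 - <<'E'
import cv2
for n,(a,b,c,d) in {'scene':(190,410,140,305),'side':(190,410,150,280)}.items():
    i=cv2.imread(f'pics/{n}0.png')[c:d,a:b]; cv2.imwrite(f'pics/{n}0z.png',cv2.resize(i,None,fx=3.6,fy=3.6,interpolation=cv2.INTER_CUBIC))
E
```

```text
(no output)
```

View pics/scene0z.png

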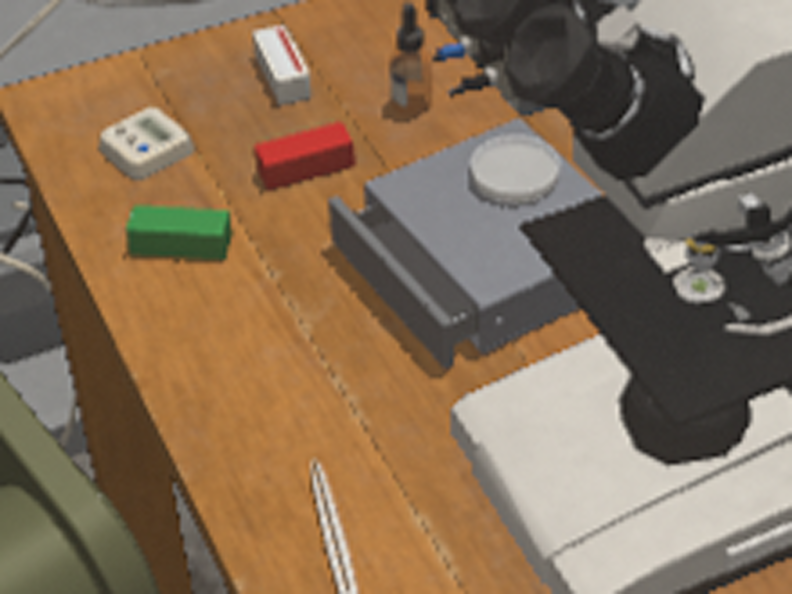

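View pics/side0z.png

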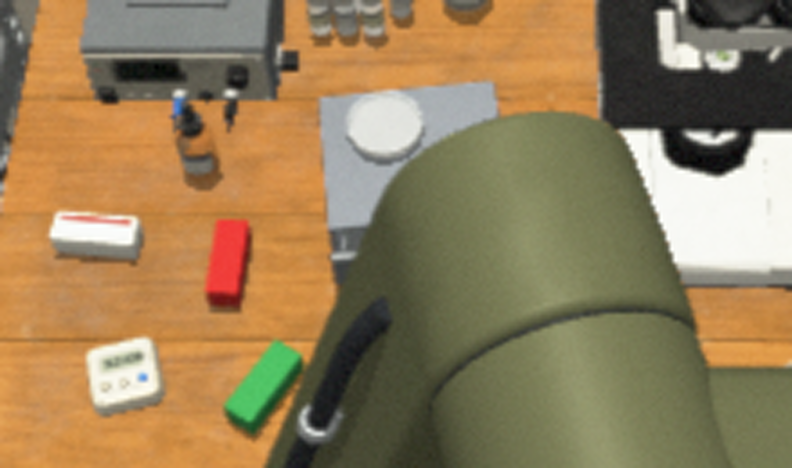

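The pictures show the white pack at scene (269,158) and side (216,217). Red and green look-alikes are near it, the cabinet front spans about (282,196)–(314,232) in the scene view, and the dropper is to the right of the pack. Next I measure.

```bash
cat > fit.py <<'E'
from h import *
from scipy.optimize import minimize
def boxmask(p,x,y,yaw,dims,z0=0,S=1,fish=False):
    c,s=np.cos(yaw),np.sin(yaw)
    P=[]
    for a in(-.5,.5):
        for b in(-.5,.5):
            for z in(0,1): 
                u,v=a*dims[0],b*dims[1]; P.append(proj(p,[x+c*u-s*v,y+s*u+c*v,z0+z*dims[2]],fish))
    return cv2.convexHull(np.float32(P))
def fitbox(ps,ms,g,dims,z0=0,fish=()):
    def cost(q):
        t=0
        for k,(p,m) in enumerate(zip(ps,ms)):
            h=boxmask(p,q[0],q[1],q[2],dims,z0,fish=k in fish)
            K=8; ys,xs=np.nonzero(m); x0,y0=xs.min()-6,ys.min()-6; w,hh=xs.max()-x0+7,ys.max()-y0+7
            M=cv2.resize(m[y0:y0+hh,x0:x0+w].astype(np.uint8),None,fx=K,fy=K,interpolation=cv2.INTER_NEAREST)
            I=np.zeros_like(M); cv2.fillPoly(I,[np.int32(np.round(((h-[x0,y0]+.5)*K)))],1)
            t+=1-(I&M).sum()/(I|M).sum()
        return t
    best=None
    for yw in np.arange(g[2]-1.6,g[2]+1.6,.2):
        r=minimize(cost,[g[0],g[1],yw],method='Nelder-Mead',options=dict(initial_simplex=[[g[0],g[1],yw],[g[0]+.02,g[1],yw],[g[0],g[1]+.02,yw],[g[0],g[1],yw+.2]]))
        if best is None or r.fun<best.fun: best=r
    return best
E
python3 - <<'E'
from fit import *
s=cam('scene');d=cam('side')
def near(n,p,uv):
    T=ctrl.trace(n,p); T=[t for t in T if np.hypot(*(np.array(t['point'])-uv))<15]
    return T[0] if T else None
a=near('slide_pack',s,(269,158));b=near('slide_pack',d,(216,217))
print(a and (a['point'],a['pixels'].sum()),b and (b['point'],b['pixels'].sum()))
print(atz(s,(269,158),.02),atz(d,(216,217),.02))
g=list(atz(s,(269,158),.014)[:2])+[0]
ps,ms=[],[]
for p,t in((s,a),(d,b)):
    if t: ps.append(p);ms.append(t['pixels'])
r=fitbox(ps,ms,g,(.03,.078,.028));print('pack',r.x,r.fun)
for p,m in zip(ps,ms):
    r=fitbox([p],[m],g,(.03,.078,.028));print('  single',r.x,r.fun)
for uv in [(281.9,195.6),(314.2,231.7)]: print('front top',atz(s,uv,.052))
print('cab scene corners',[atz(s,uv,.052) for uv in [(190+365/3.6,140+188/3.6),(190+478/3.6,140+305/3.6),(190+518/3.6,140+123/3.6)]])
print('cab side corners',[atz(d,uv,.052) for uv in [(279.4,176.9),(282.2,213.3),(327.5,173.3)]])
for n,p,uv,z in [('timer',s,(230,179),.01),('dropper',s,(303,167),.0),('dropper',d,(245.5,198),.0),('red',s,(274,184),.014),('green',s,(239,204),.014),('tweez',s,(283,290),0),('petri',s,(333,185),.06)]: print(n,atz(p,uv,z))
E
```

```text
([267.6, 160.1], np.int64(216)) ([216.6, 216.9], np.int64(259))
[0.58812815 0.29745603 0.02      ] [0.57494946 0.31202483 0.02      ]
pack [ 0.58800353  0.31188142 -0.12340197] 0.24654254590712898
  single [ 0.58793158  0.30963264 -0.12418476] 0.11711129771978557
  single [ 0.58822773  0.31290691 -0.11680225] 0.11936240537370724
front top [0.54080361 0.07843096 0.052     ]
front top [ 0.55963519 -0.0904931   0.052     ]
cab scene corners [array([0.57046329, 0.07951134, 0.052     ]), array([ 0.59106042, -0.07759092,  0.052     ]), array([0.71508277, 0.09659804, 0.052     ])]
cab side corners [array([0.71650415, 0.10449662, 0.052     ]), array([0.56986445, 0.08719205, 0.052     ]), array([ 0.73148618, -0.06171456,  0.052     ])]
timer [0.44629656 0.26620713 0.01      ]
dropper [0.67488146 0.22982853 0.        ]
dropper [0.66355879 0.22476868 0.        ]
red [0.55540084 0.17847126 0.014     ]
green [0.43138847 0.14171398 0.014     ]
tweez [ 0.42539867 -0.1894579   0.        ]
petri [0.68551156 0.04559719 0.06      ]
```

Emit:
{"api": "play_rows", "payload": {
  "twist": [
    [0,0,-0.06],
    [0,0,-0.06],
    [0,0,-0.015],
    [0,0,0],
    [0,0,0],
    [0,0,0],
    [0,0,0],
    [0,0,0],
    [0,0,0],
    [0,0,0],
    [0,0,0],
    [0,0,0]
  ],
  "travel": [
    [0.3,0.9,0],
    [0.4,0.9,0],
    [0.5,0.9,0],
    [0.5,0.9,0],
    [0.5,0.9,0],
    [0.5,0.9,0],
    [0.5,0.9,0],
    [0.5,0.9,0],
    [0.5,0.9,0],
    [0.5,0.9,0],
    [0.4,0.9,0],
    [0.2,0.6,0]
  ],
  "grip": [1,1,1,1,1,1,1,1,1,1,1,1],
  "force": 10
}}

```text
time_s: 2.9
ee_pos: [0.4355, -0.0038, 0.1854]
eef_rot: [-1.571, 0.0, -3.027]
force: [1.1, -0.2, 0.5]
grip_width: 0.0022
```

```bash
python3 - <<'E'
from h import *
o=ctrl.get_obs();print(o)
for n in ['scene','side','wrist']: p=cam(n,n+'1.png')
for n,(a,b,c,d) in {'scene':(190,510,120,320),'side':(190,470,140,300)}.items():
    i=cv2.imread(f'pics/{n}1.png')[c:d,a:b]; cv2.imwrite(f'pics/{n}1z.png',cv2.resize(i,None,fx=2.5,fy=2.5,interpolation=cv2.INTER_CUBIC))
E
```

```text
{'time_s': 2.9, 'qpos': array([-9.30804542e-02,  4.12849418e-02,  1.82368530e+00,  2.21899578e-04,
        1.27629941e+00,  1.36323153e+00]), 'joint_vel': array([ 0.68895   ,  0.19248616, -0.19397269, -0.00387235,  0.00910892,
        0.68144567]), 'tau': array([ -3.53779994, -38.92760754, -33.77382874,   0.17398154,
        -0.07409398,  -0.78840315]), 'ee_pos': array([ 0.43554813, -0.00383738,  0.18540821]), 'eef_rot': array([-1.57093757e+00,  3.59823577e-04, -3.02717271e+00]), 'force': array([ 1.07120544, -0.19620646,  0.46408467]), 'moment': array([-0.01154955, -0.01024453,  0.01695328]), 'grip_width': 0.0022146825980969504}
```

View pics/scene1z.png

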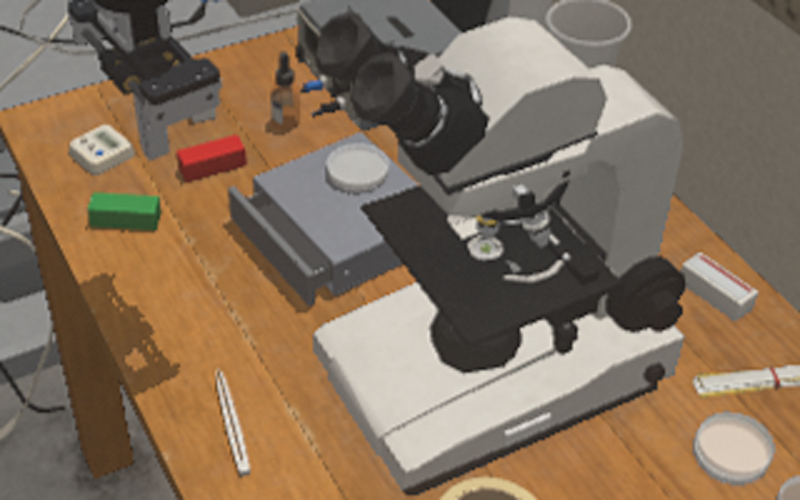

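View pics/side1z.png

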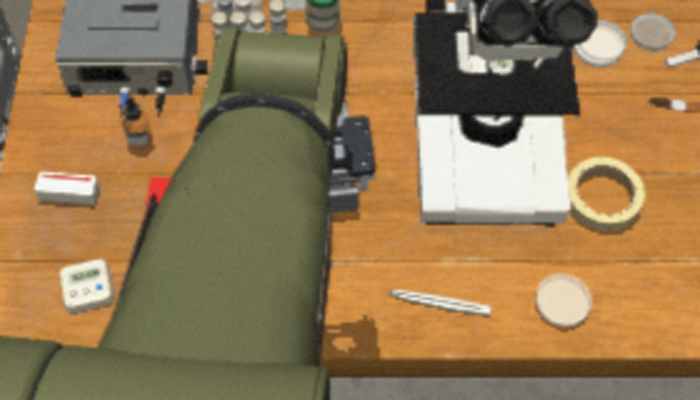

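View pics/wrist1.png

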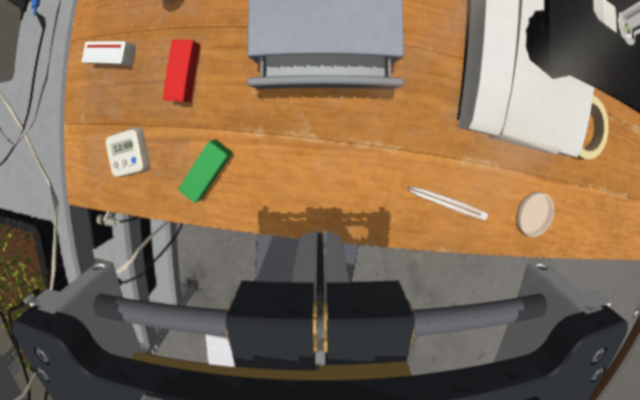

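The wrist view shows the panel spanning about (249,85) to (402,84), with the pack at (107,53). The microscope is well clear on the right.

Emit:
{"api": "play_rows", "payload": {
  "twist": [
    [0,0,0],
    [0,0,0],
    [0,0,0],
    [0,0,0]
  ],
  "travel": [
    [0.4,0,-0.5],
    [0.4,0,-0.5],
    [0,0,-0.3],
    [0,0,0]
  ],
  "grip": [1,1,1,1]
}}

```text
time_s: 3.45
ee_pos: [0.4736, -0.0076, 0.1185]
eef_rot: [-1.571, -0.004, -3.03]
force: [0.3, 0.2, -0.2]
grip_width: 0.0007
```

```bash
cat > m.py <<'E'
from h import *
import sys
tag=sys.argv[1]
o=ctrl.get_obs();print({k:np.round(o[k],4) for k in('time_s','ee_pos','eef_rot','force','qpos','grip_width')})
p=cam('wrist',f'wrist{tag}.png')
np.savez(f'w{tag}.npz',**{k:p[k] for k in('vfov','cx','cy','rvec','tvec')})
for t in sys.argv[2:]:
    for b in ctrl.trace(t,p):
        c=cv2.findContours(b['pixels'].astype(np.uint8),0,2)[0]; c=max(c,key=len)
        print(t,round(b['confidence'],2),np.round(b['point']),'box',cv2.boundingRect(c), b['pixels'].sum())
E
python3 m.py 2 slide_pack drawer_front
python3 - <<'E'
import cv2
i=cv2.imread('pics/wrist2.png')[0:200,140:460]; cv2.imwrite('pics/wrist2z.png',cv2.resize(i,None,fx=2.5,fy=2.5,interpolation=cv2.INTER_CUBIC))
E
```

```text
{'time_s': np.float64(3.45), 'ee_pos': array([ 0.4736, -0.0076,  0.1185]), 'eef_rot': array([-1.5714, -0.0038, -3.0301]), 'force': array([ 0.3283,  0.1616, -0.1976]), 'qpos': array([-9.3300e-02,  2.0370e-01,  1.8066e+00, -1.0000e-04,  1.1352e+00,
        1.3661e+00]), 'grip_width': np.float64(0.0007)}
slide_pack 0.76 [76. 76.] box (45, 66, 55, 26) 1288
slide_pack 0.76 [181. 213.] box (153, 179, 59, 73) 2116
slide_pack 0.63 [150.  98.] box (129, 63, 42, 75) 2466
drawer_front 0.77 [315. 102.] box (222, 80, 191, 42) 6420
```

View pics/wrist2z.png

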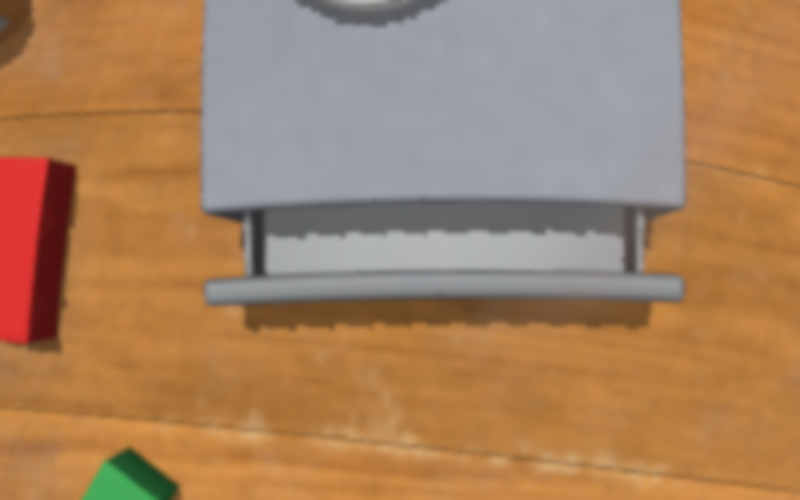

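```bash
python3 - <<'E'
from h import *
p=dict(np.load('w2.npz'))
L=[(140+u/2.5,v/2.5) for u,v in [(205,303),(683,299),(201,212),(685,209)]]
for uv in L: print(atz(p,uv,.052,True))
a,b=[atz(p,uv,.052,True) for uv in L[:2]]; d=a-b; print('yaw',np.arctan2(-d[0],d[1]),'w',np.hypot(*d[:2]),'c',(a+b)/2)
from fit import *
p2=ctrl.camera('wrist')
g=[.588,.312,-.12]
for t in ctrl.trace('slide_pack',p2):
    if t['point'][1]<90 and t['point'][0]<100:
        r=fitbox([p2],[t['pixels']],g,(.03,.078,.028),fish=(0,));print(r.x,r.fun)
E
```

```text
[0.54009082 0.08550026 0.052     ]
[ 0.5600662  -0.08103167  0.052     ]
[0.57232563 0.08992999 0.052     ]
[ 0.59190874 -0.07755647  0.052     ]
yaw 0.11937888214113929 w 0.16772567075710842 c [0.55007851 0.0022343  0.052     ]
[ 0.58889406  0.31146927 -0.09338316] 0.03270466178845033
```

Emit:
{"api": "play_rows", "payload": {
  "twist": [
    [0,0,0],
    [0,0,0],
    [0,0,0],
    [0,0,0],
    [0,0,0],
    [0,0,0],
    [0,0,0],
    [0,0,0]
  ],
  "travel": [
    [0.3,0.04,-0.5],
    [0.3,0.04,-0.5],
    [0,0,-0.5],
    [0,0,-0.39],
    [0.2,0.024,0],
    [0.1,0.012,0],
    [0,0,0],
    [0,0,0]
  ],
  "grip": [1,1,1,1,1,1,1,1]
}}

```text
time_s: 4.5
ee_pos: [0.5204, -0.0008, 0.027]
eef_rot: [-1.57, 0.002, -3.029]
force: [-0.3, -0.3, -0.4]
grip_width: 0.0001
```

```bash
python3 m.py 3; python3 - <<'E'
import cv2
i=cv2.imread('pics/wrist3.png')[0:400,140:500]; cv2.imwrite('pics/wrist3z.png',cv2.resize(i,None,fx=1.5,fy=1.5,interpolation=cv2.INTER_CUBIC))
E
```

```text
{'time_s': np.float64(4.5), 'ee_pos': array([ 0.5204, -0.0008,  0.027 ]), 'eef_rot': array([-1.5705e+00,  1.7000e-03, -3.0288e+00]), 'force': array([-0.2965, -0.3062, -0.4355]), 'qpos': array([-0.0719,  0.4258,  1.7548, -0.    ,  0.9592,  1.3861]), 'grip_width': np.float64(0.0001)}
```

View pics/wrist3z.png

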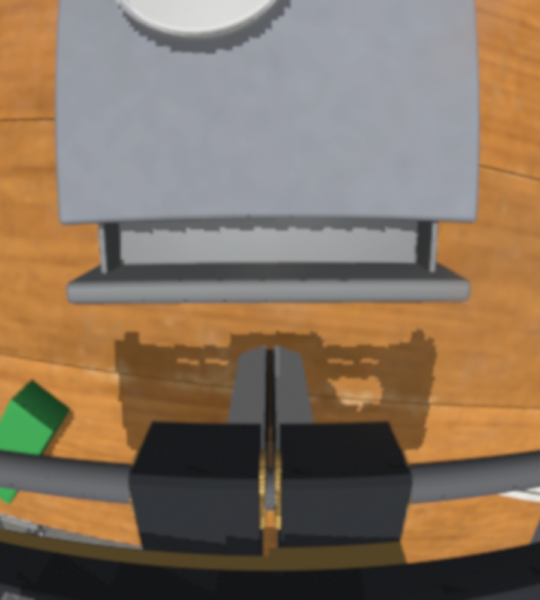

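The fingers stand before the panel centre with a gap of about 22 mm, so I approach.

Emit:
{"api": "play_rows", "payload": {
  "twist": [
    [0,0,0],
    [0,0,0],
    [0,0,0],
    [0,0,0],
    [0,0,0]
  ],
  "travel": [
    [0.1,0.012,0],
    [0.1,0.012,0],
    [0.1,0.012,0],
    [0.04,0.005,0],
    [0,0,0]
  ],
  "grip": [1,1,1,1,1]
}}

```text
time_s: 5.05
ee_pos: [0.537, 0.0013, 0.0257]
eef_rot: [-1.571, -0.0, -3.029]
force: [-0.1, -0.5, 0.5]
grip_width: 0.0008
```

Emit:
{"api": "play_rows", "payload": {
  "twist": [
    [0,0,0],
    [0,0,0]
  ],
  "travel": [
    [0.03,0.0035,0],
    [0,0,0]
  ],
  "grip": [1,1]
}}

```text
time_s: 5.25
ee_pos: [0.5383, 0.0015, 0.0258]
eef_rot: [-1.571, -0.0, -3.029]
force: [0.8, 0.1, 0.4]
grip_width: 0.0003
```

Emit:
{"api": "play_rows", "payload": {
  "twist": [
    [0,0,0],
    [0,0,0]
  ],
  "travel": [
    [0.03,0.0035,0],
    [0,0,0]
  ],
  "grip": [1,1]
}}

```text
time_s: 5.45
ee_pos: [0.5396, 0.0016, 0.0258]
eef_rot: [-1.571, -0.001, -3.029]
force: [-2.6, -1.0, 1.9]
grip_width: 0.0
```

Emit:
{"api": "play_rows", "payload": {
  "twist": [
    [0,0,0],
    [0,0,0]
  ],
  "travel": [
    [0.016,0.002,0],
    [0,0,0]
  ],
  "grip": [1,1]
}}

```text
time_s: 5.65
ee_pos: [0.5402, 0.0017, 0.0258]
eef_rot: [-1.571, -0.001, -3.029]
force: [-5.0, -1.1, 2.4]
grip_width: 0.0007
```

Emit:
{"api": "play_rows", "payload": {
  "twist": [
    [0,0,0],
    [0,0,0]
  ],
  "travel": [
    [0.016,0.002,0],
    [0,0,0]
  ],
  "grip": [1,1]
}}

```text
time_s: 5.85
ee_pos: [0.5411, 0.0018, 0.0258]
eef_rot: [-1.571, -0.001, -3.029]
force: [-4.6, -0.9, 2.2]
grip_width: 0.0003
```

Emit:
{"api": "play_rows", "payload": {
  "twist": [
    [0,0,0],
    [0,0,0]
  ],
  "travel": [
    [0.016,0.002,0],
    [0,0,0]
  ],
  "grip": [1,1]
}}

```text
time_s: 6.05
ee_pos: [0.5418, 0.0019, 0.0258]
eef_rot: [-1.571, -0.001, -3.029]
force: [-5.1, -0.3, 2.4]
grip_width: 0.0006
```

Emit:
{"api": "play_rows", "payload": {
  "twist": [
    [0,0,0],
    [0,0,0]
  ],
  "travel": [
    [0.016,0.002,0],
    [0,0,0]
  ],
  "grip": [1,1]
}}

```text
time_s: 6.25
ee_pos: [0.5426, 0.002, 0.0258]
eef_rot: [-1.571, -0.001, -3.029]
force: [-5.4, -0.8, 3.5]
grip_width: 0.0006
```

Emit:
{"api": "play_rows", "payload": {
  "twist": [
    [0,0,0],
    [0,0,0]
  ],
  "travel": [
    [0.016,0.002,0],
    [0,0,0]
  ],
  "grip": [1,1]
}}

```text
time_s: 6.45
ee_pos: [0.5434, 0.0021, 0.0258]
eef_rot: [-1.571, -0.001, -3.029]
force: [-5.3, -1.6, 3.1]
grip_width: 0.0006
```

Emit:
{"api": "play_rows", "payload": {
  "twist": [
    [0,0,0],
    [0,0,0]
  ],
  "travel": [
    [0.016,0.002,0],
    [0,0,0]
  ],
  "grip": [1,1]
}}

```text
time_s: 6.65
ee_pos: [0.5442, 0.0022, 0.0258]
eef_rot: [-1.571, -0.001, -3.029]
force: [-5.4, -0.9, 3.0]
grip_width: 0.0006
```

Emit:
{"api": "play_rows", "payload": {
  "twist": [
    [0,0,0],
    [0,0,0]
  ],
  "travel": [
    [0.016,0.002,0],
    [0,0,0]
  ],
  "grip": [1,1]
}}

```text
time_s: 6.85
ee_pos: [0.545, 0.0023, 0.0258]
eef_rot: [-1.571, -0.001, -3.029]
force: [-5.1, -1.1, 3.4]
grip_width: 0.0001
```

Emit:
{"api": "play_rows", "payload": {
  "twist": [
    [0,0,0],
    [0,0,0]
  ],
  "travel": [
    [0.016,0.002,0],
    [0,0,0]
  ],
  "grip": [1,1]
}}

```text
time_s: 7.05
ee_pos: [0.5458, 0.0024, 0.0258]
eef_rot: [-1.571, -0.001, -3.029]
force: [-3.3, -1.4, 3.4]
grip_width: 0.0005
```

Emit:
{"api": "play_rows", "payload": {
  "twist": [
    [0,0,0],
    [0,0,0]
  ],
  "travel": [
    [0.016,0.002,0],
    [0,0,0]
  ],
  "grip": [1,1]
}}

```text
time_s: 7.25
ee_pos: [0.5466, 0.0025, 0.0258]
eef_rot: [-1.571, -0.001, -3.029]
force: [-4.4, -0.9, 1.6]
grip_width: 0.0002
```

Emit:
{"api": "play_rows", "payload": {
  "twist": [
    [0,0,0],
    [0,0,0]
  ],
  "travel": [
    [0.016,0.002,0],
    [0,0,0]
  ],
  "grip": [1,1]
}}

```text
time_s: 7.45
ee_pos: [0.5474, 0.0026, 0.0258]
eef_rot: [-1.571, -0.001, -3.029]
force: [-5.6, -0.2, 3.4]
grip_width: 0.0005
```

Emit:
{"api": "play_rows", "payload": {
  "twist": [
    [0,0,0],
    [0,0,0]
  ],
  "travel": [
    [0.016,0.002,0],
    [0,0,0]
  ],
  "grip": [1,1]
}}

```text
time_s: 7.65
ee_pos: [0.5482, 0.0027, 0.0258]
eef_rot: [-1.571, -0.001, -3.029]
force: [-5.4, -1.4, 3.2]
grip_width: 0.0002
```

Emit:
{"api": "play_rows", "payload": {
  "twist": [
    [0,0,0],
    [0,0,0]
  ],
  "travel": [
    [0.016,0.002,0],
    [0,0,0]
  ],
  "grip": [1,1]
}}

```text
time_s: 7.85
ee_pos: [0.549, 0.0028, 0.0258]
eef_rot: [-1.571, -0.001, -3.029]
force: [-6.1, -1.3, 2.1]
grip_width: 0.0004
```

Emit:
{"api": "play_rows", "payload": {
  "twist": [
    [0,0,0],
    [0,0,0]
  ],
  "travel": [
    [0.016,0.002,0],
    [0,0,0]
  ],
  "grip": [1,1]
}}

```text
time_s: 8.05
ee_pos: [0.5498, 0.0028, 0.0258]
eef_rot: [-1.571, -0.001, -3.029]
force: [-5.5, -1.4, 2.7]
grip_width: 0.0004
```

Emit:
{"api": "play_rows", "payload": {
  "twist": [
    [0,0,0],
    [0,0,0]
  ],
  "travel": [
    [0.016,0.002,0],
    [0,0,0]
  ],
  "grip": [1,1]
}}

```text
time_s: 8.25
ee_pos: [0.5506, 0.003, 0.0258]
eef_rot: [-1.571, -0.001, -3.029]
force: [-5.7, -1.0, 2.4]
grip_width: 0.0007
```

Emit:
{"api": "play_rows", "payload": {
  "twist": [
    [0,0,0],
    [0,0,0]
  ],
  "travel": [
    [0.016,0.002,0],
    [0,0,0]
  ],
  "grip": [1,1]
}}

```text
time_s: 8.45
ee_pos: [0.5514, 0.0031, 0.0258]
eef_rot: [-1.571, -0.001, -3.029]
force: [-5.6, -1.6, 2.9]
grip_width: 0.0004
```

Emit:
{"api": "play_rows", "payload": {
  "twist": [
    [0,0,0],
    [0,0,0]
  ],
  "travel": [
    [0.016,0.002,0],
    [0,0,0]
  ],
  "grip": [1,1]
}}

```text
time_s: 8.65
ee_pos: [0.5522, 0.0031, 0.0257]
eef_rot: [-1.571, -0.001, -3.029]
force: [-4.6, -1.9, 2.7]
grip_width: 0.0005
```

Emit:
{"api": "play_rows", "payload": {
  "twist": [
    [0,0,0],
    [0,0,0]
  ],
  "travel": [
    [0.016,0.002,0],
    [0,0,0]
  ],
  "grip": [1,1]
}}

```text
time_s: 8.85
ee_pos: [0.553, 0.0032, 0.0258]
eef_rot: [-1.571, -0.001, -3.029]
force: [-5.9, -0.8, 2.8]
grip_width: 0.0001
```

Emit:
{"api": "play_rows", "payload": {
  "twist": [
    [0,0,0],
    [0,0,0]
  ],
  "travel": [
    [0.016,0.002,0],
    [0,0,0]
  ],
  "grip": [1,1]
}}

```text
time_s: 9.05
ee_pos: [0.5536, 0.0033, 0.0258]
eef_rot: [-1.571, -0.001, -3.029]
force: [-6.8, -1.8, 4.3]
grip_width: 0.0004
```

Emit:
{"api": "play_rows", "payload": {
  "twist": [
    [0,0,0],
    [0,0,0]
  ],
  "travel": [
    [0.016,0.002,0],
    [0,0,0]
  ],
  "grip": [1,1]
}}

```text
time_s: 9.25
ee_pos: [0.5543, 0.0034, 0.0257]
eef_rot: [-1.571, -0.002, -3.029]
force: [-6.9, -2.0, 4.7]
grip_width: 0.0002
```

Emit:
{"api": "play_rows", "payload": {
  "twist": [
    [0,0,0],
    [0,0,0]
  ],
  "travel": [
    [0.01,0.0012,0],
    [0,0,0]
  ],
  "grip": [1,1]
}}

```text
time_s: 9.45
ee_pos: [0.5549, 0.0035, 0.0258]
eef_rot: [-1.571, -0.001, -3.029]
force: [-7.2, -1.1, 4.3]
grip_width: 0.0006
```

Emit:
{"api": "play_rows", "payload": {
  "twist": [
    [0,0,0],
    [0,0,0]
  ],
  "travel": [
    [0.01,0.0012,0],
    [0,0,0]
  ],
  "grip": [1,1]
}}

```text
time_s: 9.65
ee_pos: [0.5553, 0.0035, 0.0257]
eef_rot: [-1.571, -0.002, -3.029]
force: [-8.0, -1.7, 4.1]
grip_width: 0.0005
```

Emit:
{"api": "play_rows", "payload": {
  "twist": [
    [0,0,0],
    [0,0,0]
  ],
  "travel": [
    [0.01,0.0012,0],
    [0,0,0]
  ],
  "grip": [1,1]
}}

```text
time_s: 9.85
ee_pos: [0.5556, 0.0036, 0.0257]
eef_rot: [-1.571, -0.002, -3.029]
force: [-8.9, -1.4, 5.3]
grip_width: 0.0008
```

Emit:
{"api": "play_rows", "payload": {
  "twist": [
    [0,0,0],
    [0,0,0]
  ],
  "travel": [
    [0.01,0.0012,0],
    [0,0,0]
  ],
  "grip": [1,1]
}}

```text
time_s: 10.05
ee_pos: [0.556, 0.0036, 0.0257]
eef_rot: [-1.571, -0.002, -3.029]
force: [-10.8, -2.2, 5.8]
grip_width: 0.0003
```

Emit:
{"api": "play_rows", "payload": {
  "twist": [
    [0,0,0],
    [0,0,0]
  ],
  "travel": [
    [0.01,0.0012,0],
    [0,0,0]
  ],
  "grip": [1,1]
}}

```text
time_s: 10.25
ee_pos: [0.5562, 0.0036, 0.0257]
eef_rot: [-1.571, -0.003, -3.029]
force: [-11.7, -2.2, 7.5]
grip_width: 0.0005
```

Emit:
{"api": "play_rows", "payload": {
  "twist": [
    [0,0,0],
    [0,0,0]
  ],
  "travel": [
    [0.006,0.0007,0],
    [0,0,0]
  ],
  "grip": [1,1]
}}

```text
time_s: 10.45
ee_pos: [0.5564, 0.0037, 0.0257]
eef_rot: [-1.571, -0.003, -3.029]
force: [-12.7, -1.9, 7.4]
grip_width: 0.0002
```

Emit:
{"api": "play_rows", "payload": {
  "twist": [
    [0,0,0],
    [0,0,0],
    [0,0,0]
  ],
  "travel": [
    [0.005,0.0006,0],
    [0,0,0],
    [0,0,0]
  ],
  "grip": [1,1,1]
}}

```text
time_s: 10.75
ee_pos: [0.5565, 0.0037, 0.0257]
eef_rot: [-1.571, -0.004, -3.029]
force: [-13.2, -2.7, 8.0]
grip_width: 0.0007
```

Emit:
{"api": "play_rows", "payload": {
  "twist": [
    [0,0,0],
    [0,0,0],
    [0,0,0],
    [0,0,0],
    [0,0,0],
    [0,0,0],
    [0,0,0],
    [0,0,0]
  ],
  "travel": [
    [-0.1,-0.012,0],
    [-0.3,-0.035,0],
    [-0.4,-0.047,0],
    [-0.5,-0.058,0],
    [-0.5,-0.058,0],
    [-0.4,-0.047,0],
    [-0.2,-0.024,0],
    [0,0,0]
  ],
  "grip": [1,1,1,1,1,1,1,1]
}}

```text
time_s: 11.55
ee_pos: [0.4379, -0.0103, 0.0261]
eef_rot: [-1.571, 0.001, -3.029]
force: [0.5, 1.1, -0.1]
grip_width: 0.0006
```

Now up toward the pack, turning the tool (yaw to about −1.67) and opening it, then look.

Emit:
{"api": "play_rows", "payload": {
  "twist": [
    [0,0,0],
    [0,0,0],
    [0,0,0.09],
    [0,0,0.09],
    [0,0,0.09],
    [0,0,0.09],
    [0,0,0.09],
    [0,0,0.09],
    [0,0,0.09],
    [0,0,0.09],
    [0,0,0.09],
    [0,0,0]
  ],
  "travel": [
    [0,0,0.6],
    [0,0,0.8],
    [0,0.2,0.8],
    [0,0.4,0.5],
    [0,0.4,0],
    [0,0.4,0],
    [0.1,0.5,0],
    [0.2,0.5,0],
    [0.3,0.5,0],
    [0.3,0.4,0],
    [0.2,0.2,0],
    [0,0,0]
  ],
  "grip": [1,1,1,1,-0.2,-0.2,-0.2,-0.2,-0.2,-0.2,-0.2,-0.2]
}}

```text
time_s: 12.75
ee_pos: [0.4943, 0.1661, 0.1605]
eef_rot: [-1.571, 0.0, -1.753]
force: [-0.2, 0.0, -0.2]
grip_width: 0.0563
```

```bash
python3 m.py 4 slide_pack drawer_front drawer_floor; python3 -c "
from h import *
cam('scene','scene4.png')"
```

```text
{'time_s': np.float64(12.75), 'ee_pos': array([0.4943, 0.1661, 0.1605]), 'eef_rot': array([-1.5706e+00,  3.0000e-04, -1.7530e+00]), 'force': array([-0.1871,  0.0039, -0.2291]), 'qpos': array([2.5390e-01, 2.5830e-01, 1.6336e+00, 2.0000e-04, 1.2494e+00,
       4.3610e-01]), 'grip_width': np.float64(0.0563)}
slide_pack 0.84 [372. 160.] box (336, 141, 73, 37) 2086
slide_pack 0.75 [381.  44.] box (362, 10, 36, 71) 2157
slide_pack 0.55 [273. 212.] box (236, 189, 71, 48) 2041
drawer_front 0.62 [344. 288.] box (305, 251, 74, 63) 4561
drawer_floor 0.9 [344. 288.] box (306, 250, 73, 64) 4382
```

View pics/wrist4.png

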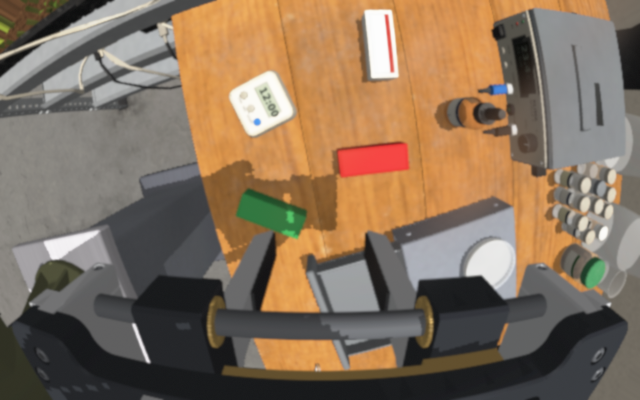

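View pics/scene4.png

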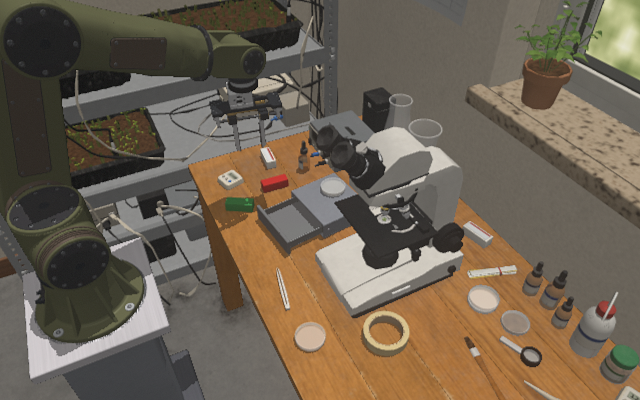

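The drawer is open in the scene view, at (290,225). The pack shows at (381,44) in the wrist view. I refine its pose and the drawer's.

```bash
python3 - <<'E'
from fit import *
p=ctrl.camera('wrist')
for t in ctrl.trace('slide_pack',p):
    if t['point'][1]<90:
        r=fitbox([p],[t['pixels']],[.588,.312,-.1],(.03,.078,.028),fish=(0,));print(r.x,r.fun)
s=ctrl.camera('scene'); 
i=s['img'][180:260,240:360,::-1]; cv2.imwrite('pics/scene5z.png',cv2.resize(i,None,fx=6,fy=6,interpolation=cv2.INTER_CUBIC))
o=ctrl.get_obs();print(o['ee_pos'],o['eef_rot'],o['force'])
E
```

```text
[ 0.58892723  0.3120272  -0.10482234] 0.07347689566223337
[0.49295853 0.16449591 0.16107721] [-1.57045684e+00  1.71108325e-04 -1.75815780e+00] [-0.92560645  0.14975891 -0.20552922]
```

View pics/scene5z.png

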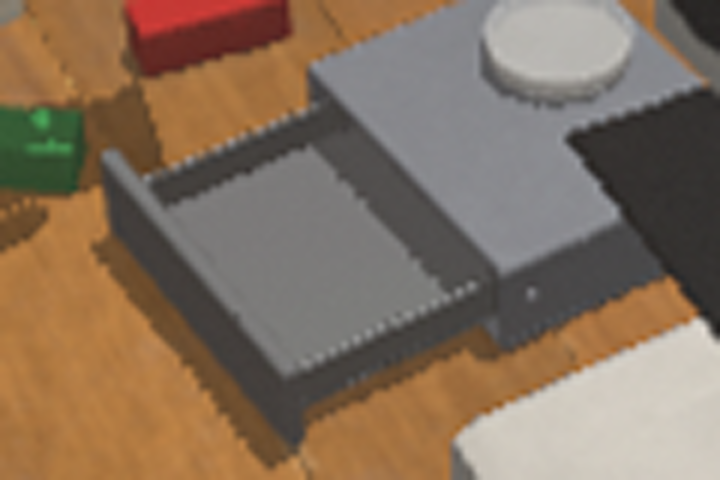

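Emit:
{"api": "play_rows", "payload": {
  "twist": [
    [0,0,0.0265],
    [0,0,0.027],
    [0,0,0],
    [0,0,0],
    [0,0,0],
    [0,0,0],
    [0,0,0],
    [0,0,0],
    [0,0,0],
    [0,0,0]
  ],
  "travel": [
    [0.32,0.49,0],
    [0.32,0.49,0],
    [0.32,0.49,0],
    [0.32,0.49,0],
    [0.32,0.49,0],
    [0.32,0.49,0],
    [0,0,-0.6],
    [0,0,-0.6],
    [0,0,-0.3],
    [0,0,0]
  ],
  "grip": [0.1,0.1,0.1,0.1,0.1,0.1,0.1,0.1,0.1,0.1]
}}

```text
time_s: 14.15
ee_pos: [0.5882, 0.3112, 0.0839]
eef_rot: [-1.574, -0.002, -1.673]
force: [0.5, -0.2, 0.4]
grip_width: 0.0424
```

```bash
python3 m.py 6 slide_pack
```

```text
{'time_s': np.float64(14.15), 'ee_pos': array([0.5882, 0.3112, 0.0839]), 'eef_rot': array([-1.5738, -0.0018, -1.6732]), 'force': array([ 0.5327, -0.1615,  0.3937]), 'qpos': array([ 0.4316,  0.6475,  1.2562, -0.    ,  1.2415,  0.534 ]), 'grip_width': np.float64(0.0424)}
slide_pack 0.96 [308. 306.] box (275, 299, 67, 15) 876
slide_pack 0.87 [320. 200.] box (302, 157, 36, 91) 3011
```

View pics/wrist6.png

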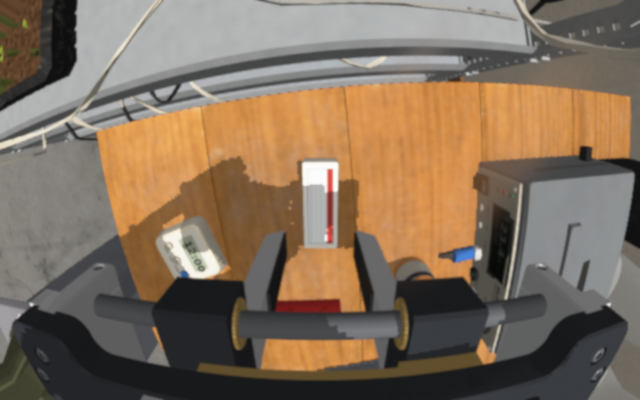

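```bash
python3 - <<'E'
from fit import *
p=ctrl.camera('wrist')
for t in ctrl.trace('slide_pack',p):
    if t['point'][1]<250:
        r=fitbox([p],[t['pixels']],[.588,.312,-.1],(.03,.078,.028),fish=(0,));print(r.x,r.fun)
o=ctrl.get_obs();print(o['ee_pos'])
print(proj(p,o['ee_pos']-[0,0,.008],True))
E
```

```text
[ 0.58886676  0.31142924 -0.08763347] 0.019470408934376793
[0.58978069 0.31205377 0.08780578]
[319.34177324 226.98739093]
```

Emit:
{"api": "play_rows", "payload": {
  "twist": [
    [0,0,0],
    [0,0,0],
    [0,0,0],
    [0,0,0],
    [0,0,0],
    [0,0,0]
  ],
  "travel": [
    [0,0,-0.4],
    [0,0,-0.4],
    [0,0,-0.3],
    [0,0,-0.2],
    [0,0,-0.1],
    [0,0,0]
  ],
  "grip": [0.1,0.1,0.1,0.1,0.1,0.1],
  "force": 15
}}

```text
time_s: 14.95
ee_pos: [0.589, 0.3118, 0.0157]
eef_rot: [-1.571, -0.0, -1.672]
force: [-0.8, 0.8, 0.1]
grip_width: 0.0424
```

Emit:
{"api": "play_rows", "payload": {
  "twist": [
    [0,0,0],
    [0,0,0],
    [0,0,0],
    [0,0,0],
    [0,0,0]
  ],
  "travel": [
    [0,0,0],
    [0,0,0],
    [0,0,0],
    [0,0,0],
    [0,0,0]
  ],
  "grip": [1,1,1,1,1]
}}

```text
time_s: 15.45
ee_pos: [0.5891, 0.3119, 0.016]
eef_rot: [-1.571, 0.0, -1.672]
force: [0.5, 0.4, -0.3]
grip_width: 0.0057
```

The opening reads 5.7 mm, but the pack is 30 mm wide, so I need to look.

```bash
python3 m.py 7 slide_pack; python3 -c "
from h import *
s=cam('scene');i=s['img'][110:210,210:350,::-1]; cv2.imwrite('pics/scene7z.png',cv2.resize(i,None,fx=5,fy=5,interpolation=cv2.INTER_CUBIC))"
```

```text
{'time_s': np.float64(15.45), 'ee_pos': array([0.5891, 0.3119, 0.016 ]), 'eef_rot': array([-1.5706e+00,  1.0000e-04, -1.6725e+00]), 'force': array([ 0.4989,  0.4339, -0.3174]), 'qpos': array([0.432 , 0.7235, 1.2995, 0.    , 1.1182, 0.5336]), 'grip_width': np.float64(0.0057)}
slide_pack 0.96 [318. 204.] box (295, 172, 48, 117) 3464
```

View pics/wrist7.png

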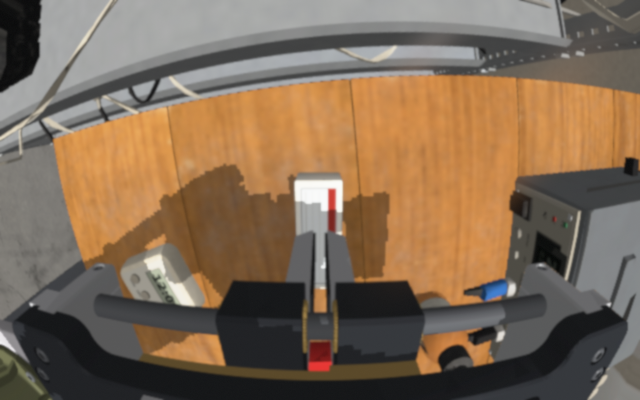

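View pics/scene7z.png

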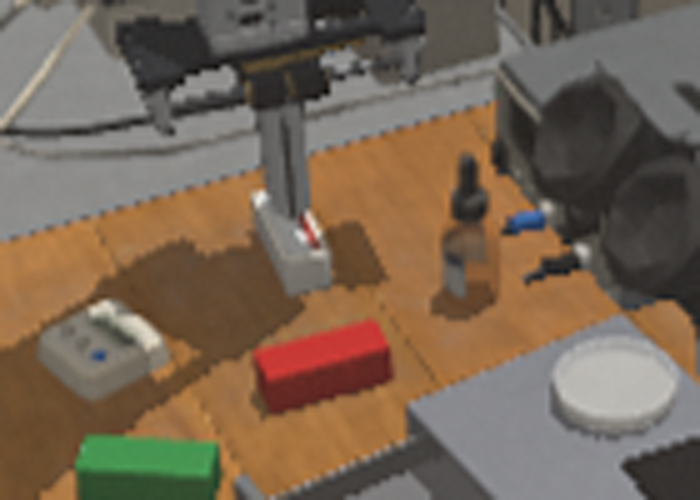

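```bash
python3 - <<'E'
from fit import *
o=ctrl.get_obs();print(o['ee_pos'],o['grip_width'])
s=ctrl.camera('scene')
for z in (.008,.028,.05,.08): 
    P=[o['ee_pos'][0],o['ee_pos'][1],z]; q=proj(s,P); print(z,q,'zoom',(q-[210,110])*5)
H=boxmask(s,.589,.312,-.1,(.03,.078,.028)); print((H.reshape(-1,2)-[210,110])*5)
T=[t for t in ctrl.trace('slide_pack',s)]
for t in T: print(t['point'],t['confidence'])
w=ctrl.camera('wrist')
i=w['img'][150:350,220:420,::-1]; cv2.imwrite('pics/wrist7z.png',cv2.resize(i,None,fx=3,fy=3,interpolation=cv2.INTER_CUBIC))
for z in (.008,.028): print(proj(w,[o['ee_pos'][0],o['ee_pos'][1],z],True))
print(boxmask(w,.589,.312,-.1,(.03,.078,.028),fish=True).reshape(-1,2))
E
```

```text
[0.58902978 0.31181027 0.01587788] 0.0007801642548134371
0.008 [267.86475245 158.50214248] zoom [289.32376227 242.5107124 ]
0.028 [267.36225765 153.47346112] zoom [286.81128827 217.36730559]
0.05 [266.79963158 147.84302029] zoom [283.99815792 189.21510144]
0.08 [266.01521275 139.99300397] zoom [280.07606374 149.96501985]
[[330.21072388 281.94213867]
 [284.71115112 292.66738892]
 [251.24450684 223.5005188 ]
 [247.33428955 188.58291626]
 [292.03125    178.5773468 ]
 [327.13165283 246.69975281]]
[240.1, 204.7] 0.64
[272.9, 184.5] 0.61
[267.5, 161.5] 0.58
[302.5, 214.3] 0.54
[319.07329147 227.06991812]
[319.02458905 237.84216574]
[[343.0101  179.20265]
 [340.28055 287.94257]
 [297.855   287.9724 ]
 [294.67447 179.263  ]
 [297.76895 171.12344]
 [340.1036  171.06953]]
```

View pics/wrist7z.png

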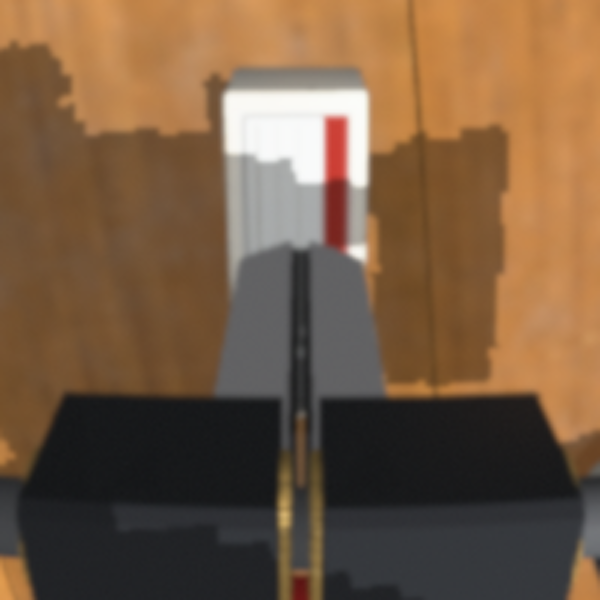

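The closed fingers appear inside the pack's outline, yet it has not moved and no force shows. The reading and the pictures disagree with a normal grasp. I open again and check before deciding.

Emit:
{"api": "play_rows", "payload": {
  "twist": [
    [0,0,0],
    [0,0,0],
    [0,0,0],
    [0,0,0],
    [0,0,0],
    [0,0,0]
  ],
  "travel": [
    [0,0,0],
    [0,0,0],
    [0,0,0],
    [0,0,0],
    [0,0,0],
    [0,0,0]
  ],
  "grip": [-0.1,-0.1,-0.1,-0.1,-0.1,-0.1]
}}

```text
time_s: 16.35
ee_pos: [0.589, 0.3118, 0.0158]
eef_rot: [-1.571, -0.0, -1.672]
force: [0.7, 0.5, 0.1]
grip_width: 0.045
```

```bash
python3 m.py 8 slide_pack; python3 - <<'E'
from h import *
s=cam('scene');i=s['img'][110:210,210:350,::-1]; cv2.imwrite('pics/scene8z.png',cv2.resize(i,None,fx=5,fy=5,interpolation=cv2.INTER_CUBIC))
s=cam('side');i=s['img'][160:280,180:320,::-1]; cv2.imwrite('pics/side8z.png',cv2.resize(i,None,fx=5,fy=5,interpolation=cv2.INTER_CUBIC))
w=cam('wrist');i=w['img'][150:350,220:420,::-1]; cv2.imwrite('pics/wrist8z.png',cv2.resize(i,None,fx=3,fy=3,interpolation=cv2.INTER_CUBIC))
E
```

```text
{'time_s': np.float64(16.35), 'ee_pos': array([0.589 , 0.3118, 0.0158]), 'eef_rot': array([-1.5709, -0.    , -1.6725]), 'force': array([0.6895, 0.458 , 0.0556]), 'qpos': array([ 0.4319,  0.7238,  1.2996, -0.    ,  1.1182,  0.5336]), 'grip_width': np.float64(0.045)}
slide_pack 0.71 [303. 354.] box (258, 340, 88, 31) 2451
slide_pack 0.55 [320. 228.] box (295, 172, 48, 118) 5261
```

View pics/wrist8z.png

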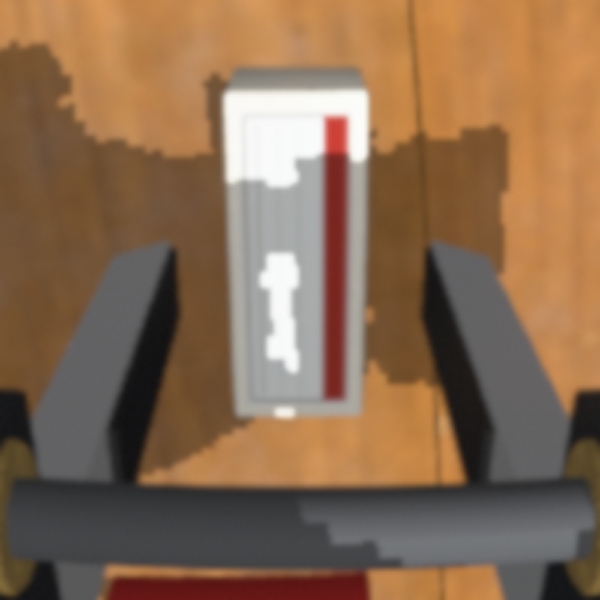

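View pics/scene8z.png

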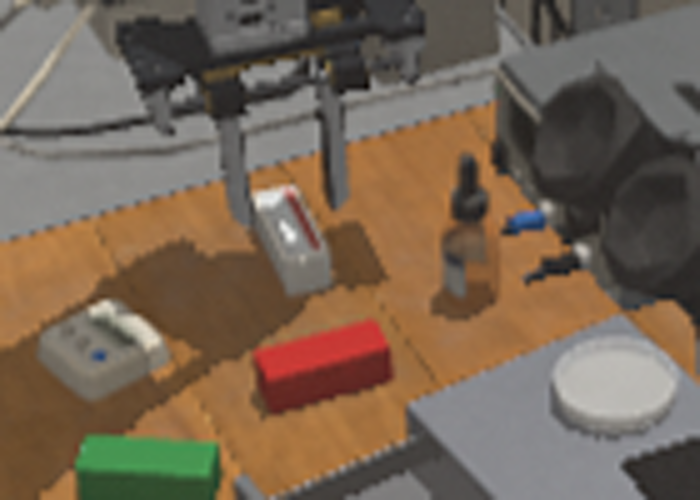

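View pics/side8z.png

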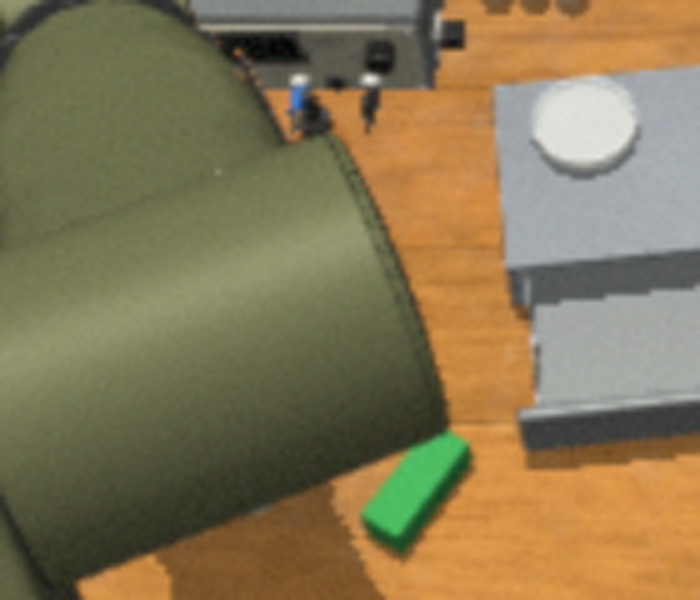

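The fingertips' midpoint in the scene view projects to z ≈ 0.03, not the expected 0.008, so the fingers closed above the pack. I check tip_reach and triangulate the tips.

```bash
python3 - <<'E'
from h import *
print(ctrl.tip_reach, [a for a in dir(ctrl) if not a.startswith('_')])
s=cam('scene','scene9.png'); o=ctrl.get_obs()
for k,(a,b) in {'L':((243,224),-.0225),'R':((337,210),.0225)}.items():
    uv=(210+a/5,110+b/5) if False else (210+a[0]/5,110+a[1]/5)
    c,d=ray(s,uv)
    # intersect with plane y = tcp y -8mm and y=tcp y
    for y in (.304,.312,.320):
        t=(y-c[1])/d[1]; print(k,y,c+t*d)
w=cam('wrist')
for uv in [(220+172/3,150+243/3),(220+432/3,150+243/3)]:
    for z in (.008,.02,.03,.04): print(uv,z,atz(w,uv,z,True))
i=s['img'][130:180,230:300,::-1]; cv2.imwrite('pics/scene9z.png',cv2.resize(i,None,fx=10,fy=10,interpolation=cv2.INTER_NEAREST))
E
```

```text
0.008 ['MotionError', 'boxes_of', 'camera', 'get_obs', 'hand_in', 'tip_reach', 'trace']
L 0.304 [0.55724635 0.304      0.0388015 ]
L 0.312 [0.55974947 0.312      0.03262506]
L 0.32 [0.5622526  0.32       0.02644863]
R 0.304 [0.62036438 0.304      0.02835661]
R 0.312 [0.62327883 0.312      0.02211211]
R 0.32 [0.62619328 0.32       0.0158676 ]
(277.3333333333333, 231.0) 0.008 [0.55861283 0.31170458 0.008     ]
(277.3333333333333, 231.0) 0.02 [0.56084959 0.31622982 0.02      ]
(277.3333333333333, 231.0) 0.03 [0.56271355 0.32000086 0.03      ]
(277.3333333333333, 231.0) 0.04 [0.56457752 0.3237719  0.04      ]
(364.0, 231.0) 0.008 [0.62112036 0.30534193 0.008     ]
(364.0, 231.0) 0.02 [0.61974867 0.31023448 0.02      ]
(364.0, 231.0) 0.03 [0.6186056  0.31431161 0.03      ]
(364.0, 231.0) 0.04 [0.61746253 0.31838873 0.04      ]
```

View pics/scene9z.png

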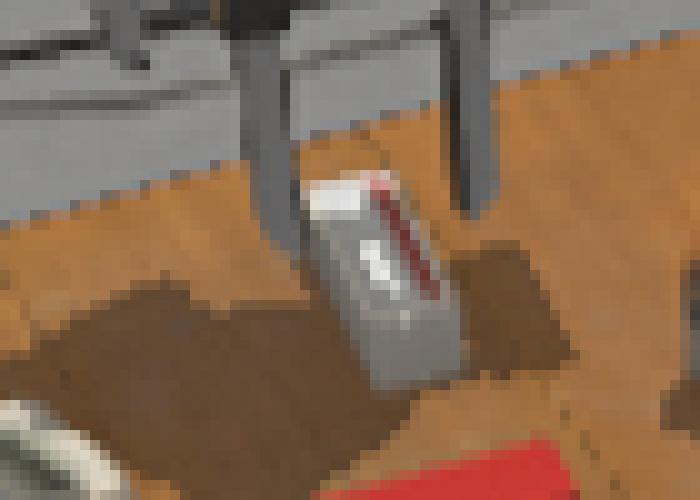

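Emit:
{"api": "play_rows", "payload": {
  "twist": [
    [0,0,0],
    [0,0,0],
    [0,0,0],
    [0,0,0]
  ],
  "travel": [
    [0,0,-0.06],
    [0,0,-0.06],
    [0,0,-0.06],
    [0,0,0]
  ],
  "grip": [0,0,0,0]
}}

```text
time_s: 17.1
ee_pos: [0.5887, 0.3117, 0.0061]
eef_rot: [-1.572, -0.001, -1.672]
force: [0.5, 0.3, 0.2]
grip_width: 0.0467
```

```bash
python3 - <<'E'
from h import *
s=cam('scene','scene10.png')
i=s['img'][130:180,230:300,::-1]; cv2.imwrite('pics/scene10z.png',cv2.resize(i,None,fx=10,fy=10,interpolation=cv2.INTER_NEAREST))
w=cam('wrist');i=w['img'][150:350,220:420,::-1]; cv2.imwrite('pics/wrist10z.png',cv2.resize(i,None,fx=3,fy=3,interpolation=cv2.INTER_CUBIC))
E
```

```text
(no output)
```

View pics/scene10z.png

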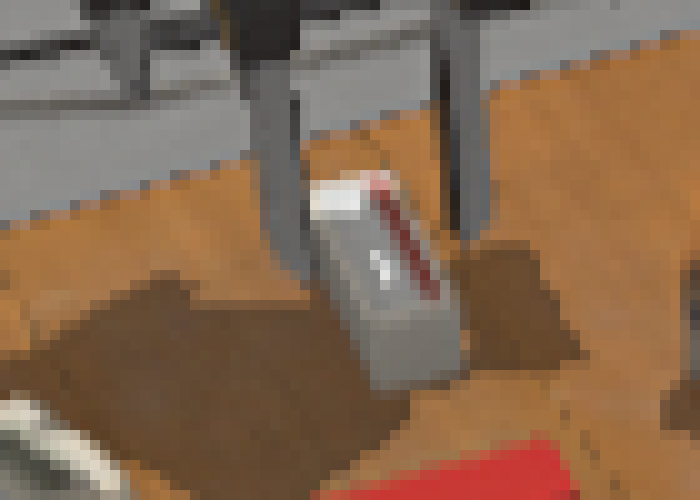

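View pics/wrist10z.png

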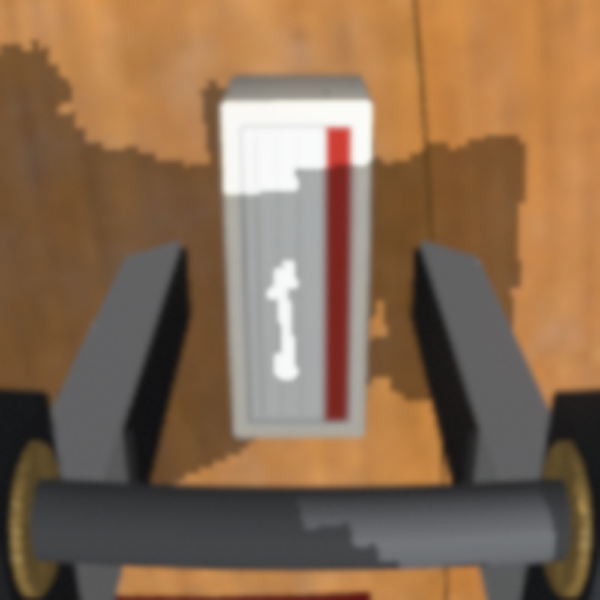

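The tips are now beside the pack at about 20 mm height, with no table contact though the reading implies it. The z reading or finger length is therefore off by about 20 mm. I lower a little more and grip.

Emit:
{"api": "play_rows", "payload": {
  "twist": [
    [0,0,0],
    [0,0,0],
    [0,0,0]
  ],
  "travel": [
    [0,0,-0.08],
    [0,0,-0.06],
    [0,0,0]
  ],
  "grip": [0,0,0]
}}

```text
time_s: 17.5
ee_pos: [0.5887, 0.3117, -0.0008]
eef_rot: [-1.572, -0.0, -1.672]
force: [0.0, 0.4, 0.4]
grip_width: 0.047
```

Emit:
{"api": "play_rows", "payload": {
  "twist": [
    [0,0,0],
    [0,0,0]
  ],
  "travel": [
    [0,0,-0.06],
    [0,0,0]
  ],
  "grip": [0,0]
}}

```text
time_s: 17.7
ee_pos: [0.5889, 0.3118, -0.0036]
eef_rot: [-1.571, -0.0, -1.672]
force: [-0.8, -0.4, -0.1]
grip_width: 0.047
```

Emit:
{"api": "play_rows", "payload": {
  "twist": [
    [0,0,0],
    [0,0,0],
    [0,0,0],
    [0,0,0],
    [0,0,0]
  ],
  "travel": [
    [0,0,0],
    [0,0,0],
    [0,0,0],
    [0,0,0],
    [0,0,0]
  ],
  "grip": [1,1,1,1,1]
}}

```text
time_s: 18.2
ee_pos: [0.5891, 0.3119, -0.003]
eef_rot: [-1.571, 0.0, -1.673]
force: [-1.0, 0.2, 1.2]
grip_width: 0.0294
```

```bash
python3 - <<'E'
from h import *
s=cam('scene','scene11.png')
i=s['img'][130:180,230:300,::-1]; cv2.imwrite('pics/scene11z.png',cv2.resize(i,None,fx=10,fy=10,interpolation=cv2.INTER_NEAREST))
w=cam('wrist');i=w['img'][150:350,220:420,::-1]; cv2.imwrite('pics/wrist11z.png',cv2.resize(i,None,fx=3,fy=3,interpolation=cv2.INTER_CUBIC))
E
```

```text
(no output)
```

View pics/scene11z.png

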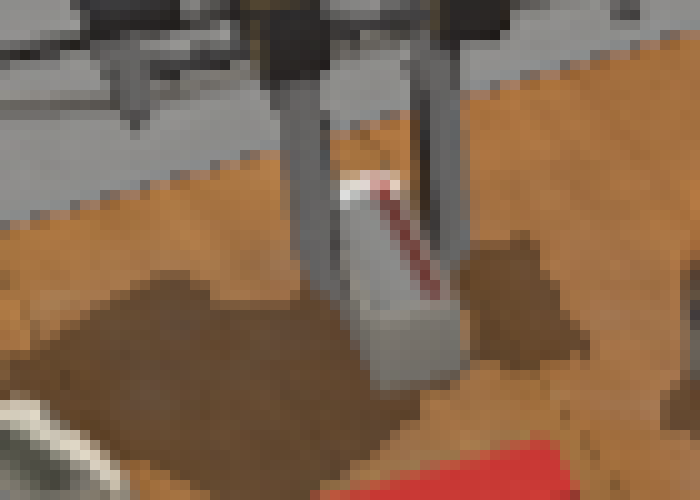

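View pics/wrist11z.png

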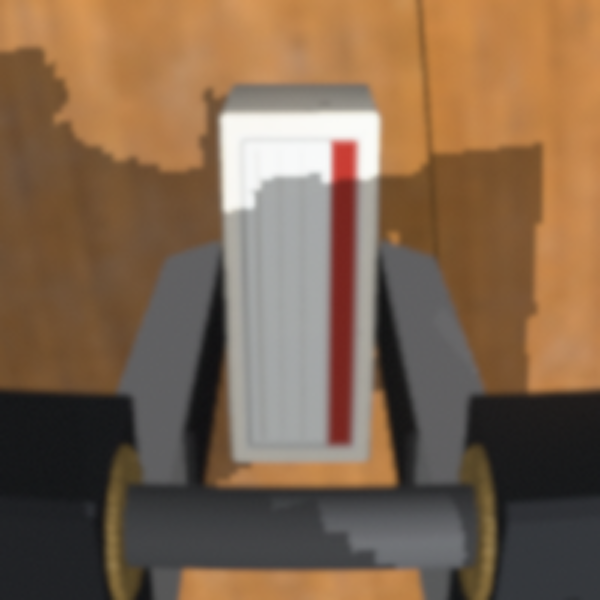

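Gripped at 29.4 mm. I lift and carry it over the open drawer.

Emit:
{"api": "play_rows", "payload": {
  "twist": [
    [0,0,0],
    [0,0,0],
    [0,0,0],
    [0,0,0],
    [0,0,0],
    [0,0,0],
    [0,0,0]
  ],
  "travel": [
    [0,0,0.1],
    [0,0,0.3],
    [0,0,0.5],
    [0,0,0.6],
    [0,0,0.6],
    [0,0,0.3],
    [0,0,0]
  ],
  "grip": [1,1,1,1,1,1,1],
  "force": 20
}}

```text
time_s: 19.0
ee_pos: [0.5899, 0.3122, 0.1196]
eef_rot: [-1.567, 0.002, -1.672]
force: [-0.6, 0.1, -1.7]
grip_width: 0.0299
```

Emit:
{"api": "play_rows", "payload": {
  "twist": [
    [0,0,0],
    [0,0,0.02],
    [0,0,0.03],
    [0,0,0.03],
    [0,0,0.03],
    [0,0,0.0275],
    [0,0,0],
    [0,0,0],
    [0,0,0],
    [0,0,0],
    [0,0,0],
    [0,0,0]
  ],
  "travel": [
    [-0.03,-0.2,0],
    [-0.09,-0.5,0],
    [-0.12,-0.7,0],
    [-0.14,-0.7,0],
    [-0.14,-0.7,0],
    [-0.14,-0.7,0],
    [-0.14,-0.7,0],
    [-0.14,-0.7,0],
    [-0.14,-0.7,0],
    [-0.08,-0.46,0],
    [-0.02,-0.2,0],
    [0,0,0]
  ],
  "grip": [1,1,1,1,1,1,1,1,1,1,1,1]
}}

```text
time_s: 20.2
ee_pos: [0.5294, -0.0021, 0.1159]
eef_rot: [-1.572, 0.0, -1.458]
force: [-0.0, 0.1, -1.5]
grip_width: 0.0295
```

```bash
python3 m.py 12 slide_pack drawer_floor;  python3 - <<'E'
from h import *
s=cam('scene','scene12.png')
i=s['img'][130:280,220:400,::-1]; cv2.imwrite('pics/scene12z.png',cv2.resize(i,None,fx=4,fy=4,interpolation=cv2.INTER_CUBIC))
E
```

```text
{'time_s': np.float64(20.2), 'ee_pos': array([ 0.5294, -0.0021,  0.1159]), 'eef_rot': array([-1.5724e+00,  3.0000e-04, -1.4582e+00]), 'force': array([-0.0097,  0.1264, -1.4893]), 'qpos': array([-0.0731,  0.3238,  1.6591, -0.    ,  1.1603, -0.1857]), 'grip_width': np.float64(0.0295)}
slide_pack 0.88 [238.  40.] box (198, 10, 81, 65) 2419
slide_pack 0.67 [321. 235.] box (293, 178, 54, 126) 6174
slide_pack 0.56 [374.  16.] box (329, 0, 86, 39) 2574
drawer_floor 0.69 [488. 179.] box (453, 142, 68, 77) 3986
drawer_floor 0.56 [309. 163.] box (251, 106, 131, 165) 12433
```

View pics/scene12z.png

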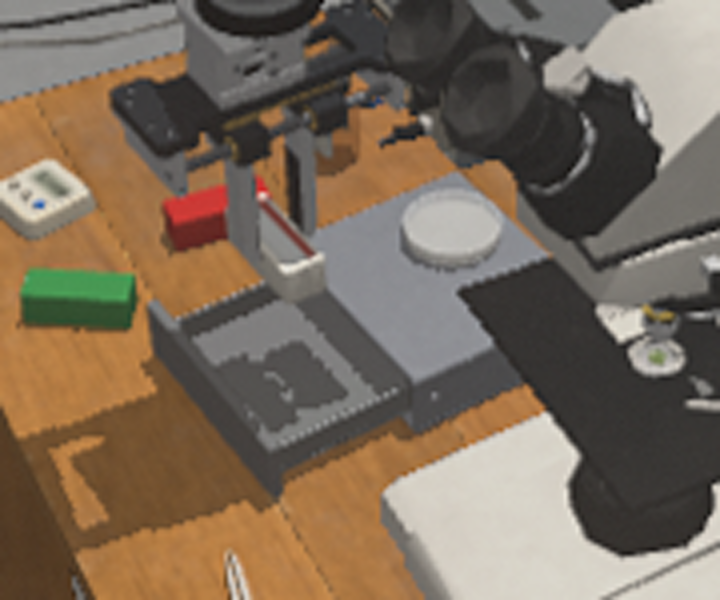

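View pics/wrist12.png

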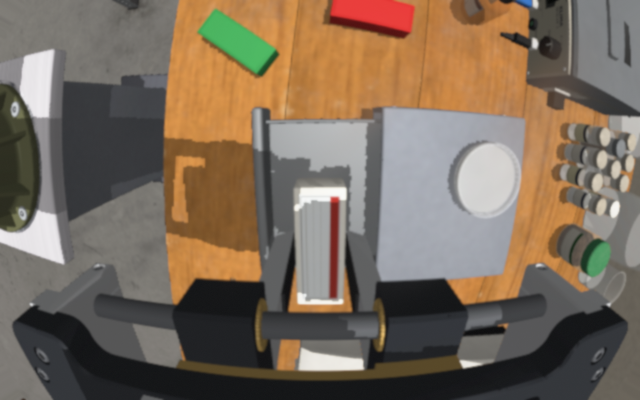

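```bash
python3 - <<'E'
from fit import *
p=dict(np.load('w12.npz'))
for n,uv,z in [('panel outer L',(253,109),.052),('panel inner L',(268,109),.052),('panel outer ~',(260,245),.052),('carc L',(382,108),.052),('carc R',(373,279),.052),('pack top',(321,187),None)]:
    if z: print(n,atz(p,uv,z,True))
w=ctrl.camera('wrist')
for t in ctrl.trace('slide_pack',w):
    if abs(t['point'][0]-321)<15:
        for z0 in (.10,.11,.12,.13):
            r=fitbox([w],[t['pixels']],[.53,0,.115],(.03,.078,.028),z0=z0,fish=(0,));print(z0,r.x,r.fun)
i=w['img'][80:300,220:420,::-1]; cv2.imwrite('pics/wrist13z.png',cv2.resize(i,None,fx=2.7,fy=2.7,interpolation=cv2.INTER_CUBIC))
E
```

```text
panel outer L [0.46348235 0.07591269 0.052     ]
panel inner L [0.4765168  0.07690417 0.052     ]
panel outer ~ [ 0.47818824 -0.0479348   0.052     ]
carc L [0.57258966 0.08902708 0.052     ]
carc R [ 0.59057099 -0.07232567  0.052     ]
0.1 [ 0.53161198 -0.00477864  0.12060316] 0.16145403044966367
0.11 [ 0.53073602 -0.00307812  0.12038753] 0.07882906639744036
0.12 [ 0.53045315 -0.00068807  0.11579901] 0.024613232936819607
0.13 [0.52994271 0.0012623  0.11707053] 0.10380087665780402
0.1 [0.52137861 0.05472487 1.69180407] 0.4767027896099557
0.11 [ 0.52140577  0.05724986 -1.51809728] 0.45343146344738505
0.12 [0.52458552 0.05919949 1.67144649] 0.4334253439031843
0.13 [0.52654589 0.06075552 1.69109267] 0.4137844260099006
```

View pics/wrist13z.png

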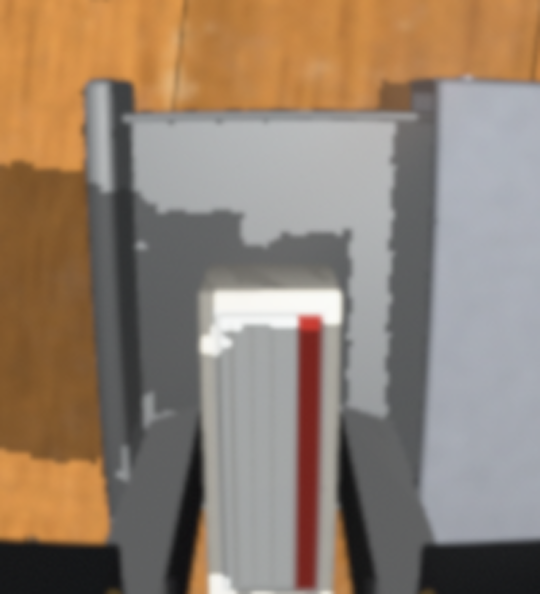

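Emit:
{"api": "play_rows", "payload": {
  "twist": [
    [0,0,0],
    [0,0,0],
    [0,0,0],
    [0,0,0],
    [0,0,0],
    [0,0,0],
    [0,0,0]
  ],
  "travel": [
    [0.06,0,-0.2],
    [0,0,-0.4],
    [0,0,-0.5],
    [0,0,-0.4],
    [0,0,-0.25],
    [0,0,-0.1],
    [0,0,0]
  ],
  "grip": [1,1,1,1,1,1,1]
}}

```text
time_s: 21.2
ee_pos: [0.533, -0.0011, 0.024]
eef_rot: [-1.571, 0.0, -1.456]
force: [-0.5, 0.2, -0.4]
grip_width: 0.0301
```

```bash
python3 m.py 14;  python3 - <<'E'
from h import *
s=cam('scene','scene14.png')
i=s['img'][150:270,240:380,::-1]; cv2.imwrite('pics/scene14z.png',cv2.resize(i,None,fx=5,fy=5,interpolation=cv2.INTER_CUBIC))
E
```

```text
{'time_s': np.float64(21.2), 'ee_pos': array([ 0.533 , -0.0011,  0.024 ]), 'eef_rot': array([-1.5714e+00,  1.0000e-04, -1.4563e+00]), 'force': array([-0.4664,  0.2263, -0.3591]), 'qpos': array([-0.0707,  0.4552,  1.7185,  0.    ,  0.9684, -0.1852]), 'grip_width': np.float64(0.0301)}
```

View pics/scene14z.png

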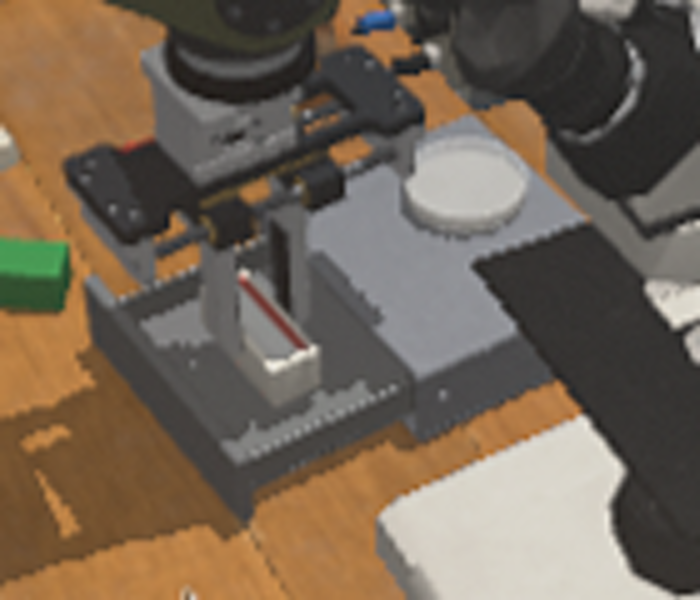

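View pics/wrist14.png

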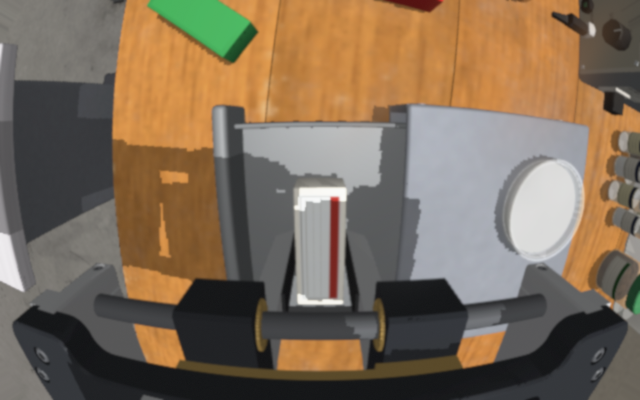

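Emit:
{"api": "play_rows", "payload": {
  "twist": [
    [0,0,0],
    [0,0,0],
    [0,0,0]
  ],
  "travel": [
    [0,0,-0.1],
    [0,0,-0.08],
    [0,0,0]
  ],
  "grip": [1,1,1]
}}

```text
time_s: 21.6
ee_pos: [0.5327, -0.0012, 0.0149]
eef_rot: [-1.571, 0.0, -1.457]
force: [-0.8, 0.0, -0.1]
grip_width: 0.0297
```

Emit:
{"api": "play_rows", "payload": {
  "twist": [
    [0,0,0],
    [0,0,0]
  ],
  "travel": [
    [0,0,-0.02],
    [0,0,0]
  ],
  "grip": [1,1]
}}

```text
time_s: 21.8
ee_pos: [0.533, -0.0011, 0.0144]
eef_rot: [-1.571, 0.0, -1.456]
force: [-0.2, -0.2, -1.4]
grip_width: 0.0294
```

Emit:
{"api": "play_rows", "payload": {
  "twist": [
    [0,0,0],
    [0,0,0]
  ],
  "travel": [
    [0,0,-0.02],
    [0,0,0]
  ],
  "grip": [1,1]
}}

```text
time_s: 22.0
ee_pos: [0.533, -0.0012, 0.0133]
eef_rot: [-1.571, 0.0, -1.456]
force: [-0.6, -0.4, -1.3]
grip_width: 0.0295
```

Emit:
{"api": "play_rows", "payload": {
  "twist": [
    [0,0,0],
    [0,0,0]
  ],
  "travel": [
    [0,0,-0.014],
    [0,0,0]
  ],
  "grip": [1,1]
}}

```text
time_s: 22.2
ee_pos: [0.533, -0.0011, 0.0126]
eef_rot: [-1.571, 0.0, -1.456]
force: [0.5, 0.5, -1.6]
grip_width: 0.0297
```

Emit:
{"api": "play_rows", "payload": {
  "twist": [
    [0,0,0],
    [0,0,0]
  ],
  "travel": [
    [0,0,-0.014],
    [0,0,0]
  ],
  "grip": [1,1]
}}

```text
time_s: 22.4
ee_pos: [0.533, -0.0012, 0.0119]
eef_rot: [-1.571, -0.0, -1.456]
force: [0.6, -0.4, -1.2]
grip_width: 0.0298
```

Emit:
{"api": "play_rows", "payload": {
  "twist": [
    [0,0,0],
    [0,0,0]
  ],
  "travel": [
    [0,0,-0.014],
    [0,0,0]
  ],
  "grip": [1,1]
}}

```text
time_s: 22.6
ee_pos: [0.5332, -0.0012, 0.0119]
eef_rot: [-1.57, -0.0, -1.456]
force: [-3.7, 1.5, 6.3]
grip_width: 0.0297
```

Emit:
{"api": "play_rows", "payload": {
  "twist": [
    [0,0,0],
    [0,0,0]
  ],
  "travel": [
    [0,0,-0.014],
    [0,0,0]
  ],
  "grip": [1,1]
}}

```text
time_s: 22.8
ee_pos: [0.5338, -0.0011, 0.0118]
eef_rot: [-1.569, -0.0, -1.456]
force: [-2.3, 2.2, 13.2]
grip_width: 0.03
```

Emit:
{"api": "play_rows", "payload": {
  "twist": [
    [0,0,0],
    [0,0,0],
    [0,0,0],
    [0,0,0],
    [0,0,0],
    [0,0,0]
  ],
  "travel": [
    [0,0,0.022],
    [0,0,0],
    [0,0,0],
    [0,0,0],
    [0,0,0],
    [0,0,0]
  ],
  "grip": [1,1,-0.0,-0.0,-0.0,-0.0]
}}

```text
time_s: 23.4
ee_pos: [0.533, -0.0012, 0.0115]
eef_rot: [-1.571, 0.0, -1.457]
force: [0.7, -0.1, 0.7]
grip_width: 0.0466
```

```bash
python3 m.py 15
```

```text
{'time_s': np.float64(23.4), 'ee_pos': array([ 0.533 , -0.0012,  0.0115]), 'eef_rot': array([-1.5709,  0.    , -1.4565]), 'force': array([ 0.6599, -0.1047,  0.6654]), 'qpos': array([-0.0709,  0.4746,  1.7248,  0.    ,  0.9423, -0.1852]), 'grip_width': np.float64(0.0466)}
```

View pics/wrist15.png

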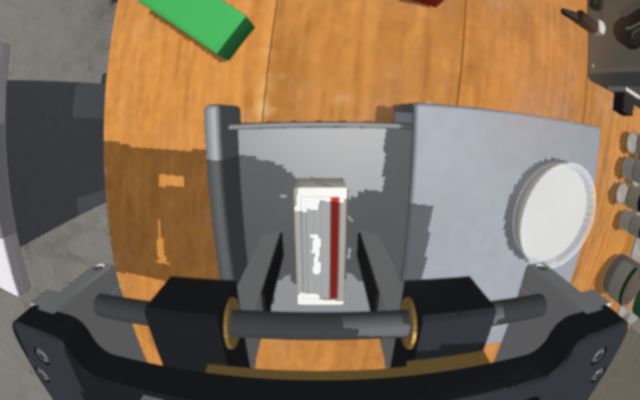

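The pack is released and lies flat inside. I retreat up, go back in front of the panel and turn.

Emit:
{"api": "play_rows", "payload": {
  "twist": [
    [0,0,0],
    [0,0,0],
    [0,0,0],
    [0,0,0],
    [0,0,-0.09],
    [0,0,-0.09],
    [0,0,-0.09],
    [0,0,-0.09],
    [0,0,-0.09],
    [0,0,-0.09],
    [0,0,-0.09],
    [0,0,-0.09]
  ],
  "travel": [
    [0,0,0.2],
    [0,0,0.5],
    [0,0,0.8],
    [0,0,0.8],
    [-0.2,0,0.3],
    [-0.3,-0.03,0],
    [-0.3,-0.03,0],
    [-0.3,-0.04,0],
    [-0.3,-0.04,0],
    [-0.3,-0.04,0],
    [-0.26,-0.04,0],
    [0,0,0]
  ],
  "grip": [0,0,0,0,1,1,1,1,1,1,1,1]
}}

```text
time_s: 24.65
ee_pos: [0.434, -0.0123, 0.1425]
eef_rot: [-1.57, 0.001, -2.594]
force: [-0.6, 0.4, -0.4]
grip_width: 0.0004
```

Emit:
{"api": "play_rows", "payload": {
  "twist": [
    [0,0,-0.09],
    [0,0,-0.09],
    [0,0,-0.09],
    [0,0,-0.01],
    [0,0,0]
  ],
  "travel": [
    [0,0,0],
    [0,0,0],
    [0,0,0],
    [0,0,0],
    [0,0,0]
  ],
  "grip": [1,1,1,1,1]
}}

```text
time_s: 25.15
ee_pos: [0.4351, -0.0122, 0.1421]
eef_rot: [-1.571, 0.001, -3.024]
force: [-0.4, 0.5, 0.5]
grip_width: 0.0005
```

```bash
python3 m.py 16; python3 -c "
from h import *
cam('scene','scene16.png')"
```

```text
{'time_s': np.float64(25.15), 'ee_pos': array([ 0.4351, -0.0122,  0.1421]), 'eef_rot': array([-1.5707e+00,  5.0000e-04, -3.0240e+00]), 'force': array([-0.4131,  0.4839,  0.5146]), 'qpos': array([-0.1122,  0.0868,  1.8816, -0.    ,  1.1727,  1.341 ]), 'grip_width': np.float64(0.0005)}
```

View pics/wrist16.png

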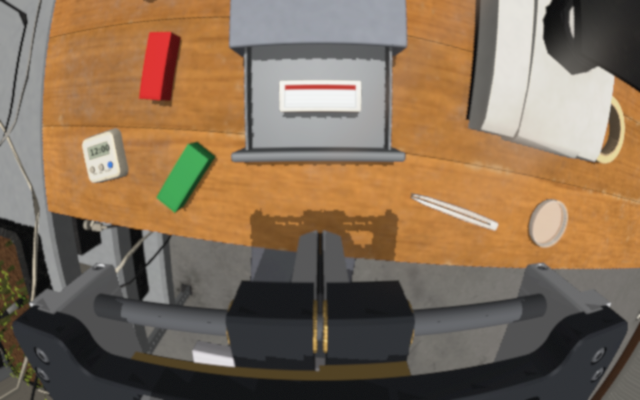

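Emit:
{"api": "play_rows", "payload": {
  "twist": [
    [0,0,0],
    [0,0,0],
    [0,0,0],
    [0,0,0],
    [0,0,0],
    [0,0,0],
    [0,0,0]
  ],
  "travel": [
    [0,0,-0.5],
    [0,0,-0.7],
    [0,0,-0.7],
    [0,0,-0.5],
    [0,0,-0.2],
    [0.12,0.014,0],
    [0,0,0]
  ],
  "grip": [1,1,1,1,1,1,1]
}}

```text
time_s: 25.95
ee_pos: [0.4425, -0.0115, 0.0128]
eef_rot: [-1.57, 0.002, -3.026]
force: [0.3, 0.4, -0.2]
grip_width: 0.0
```

```bash
python3 m.py 17
```

```text
{'time_s': np.float64(25.95), 'ee_pos': array([ 0.4425, -0.0115,  0.0128]), 'eef_rot': array([-1.5704e+00,  1.8000e-03, -3.0265e+00]), 'force': array([ 0.276 ,  0.3519, -0.2432]), 'qpos': array([-0.1087,  0.305 ,  1.9744,  0.    ,  0.8603,  1.3469]), 'grip_width': np.float64(0.0)}
```

View pics/wrist17.png

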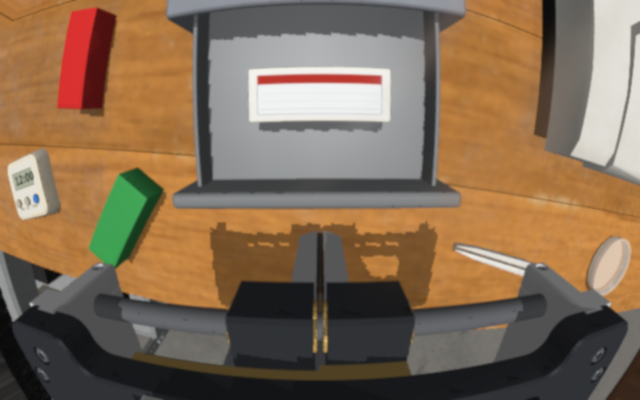

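Emit:
{"api": "play_rows", "payload": {
  "twist": [
    [0,0,0],
    [0,0,0],
    [0,0,0],
    [0,0,0],
    [0,0,0],
    [0,0,0],
    [0,0,0],
    [0,0,0]
  ],
  "travel": [
    [0.1,0.0117,0],
    [0.1,0.0117,0],
    [0.1,0.0117,0],
    [0.04,0.0047,0],
    [0.04,0.0047,0],
    [0.04,0.0047,0],
    [0.04,0.0047,0],
    [0.04,0.0047,0]
  ],
  "grip": [1,1,1,1,1,1,1,1]
}}

```text
time_s: 26.8
ee_pos: [0.4657, -0.0085, 0.0115]
eef_rot: [-1.571, -0.001, -3.027]
force: [-4.4, -0.8, 3.2]
grip_width: 0.0003
```

Emit:
{"api": "play_rows", "payload": {
  "twist": [
    [0,0,0],
    [0,0,0],
    [0,0,0],
    [0,0,0]
  ],
  "travel": [
    [0.06,0.007,0],
    [0.06,0.007,0],
    [0.06,0.007,0],
    [0.06,0.007,0]
  ],
  "grip": [1,1,1,1]
}}

```text
time_s: 27.2
ee_pos: [0.4779, -0.0071, 0.0116]
eef_rot: [-1.571, -0.001, -3.027]
force: [-5.7, -0.7, 2.9]
grip_width: 0.0004
```

Emit:
{"api": "play_rows", "payload": {
  "twist": [
    [0,0,0],
    [0,0,0],
    [0,0,0],
    [0,0,0],
    [0,0,0],
    [0,0,0],
    [0,0,0],
    [0,0,0],
    [0,0,0],
    [0,0,0]
  ],
  "travel": [
    [0.06,0.007,0],
    [0.06,0.007,0],
    [0.06,0.007,0],
    [0.06,0.007,0],
    [0.06,0.007,0],
    [0.06,0.007,0],
    [0.06,0.007,0],
    [0.06,0.007,0],
    [0.06,0.007,0],
    [0.06,0.007,0]
  ],
  "grip": [1,1,1,1,1,1,1,1,1,1]
}}

```text
time_s: 28.2
ee_pos: [0.5078, -0.0035, 0.0116]
eef_rot: [-1.571, -0.001, -3.027]
force: [-6.0, -0.0, 4.9]
grip_width: 0.0003
```

Emit:
{"api": "play_rows", "payload": {
  "twist": [
    [0,0,0],
    [0,0,0],
    [0,0,0],
    [0,0,0],
    [0,0,0],
    [0,0,0],
    [0,0,0],
    [0,0,0]
  ],
  "travel": [
    [0.06,0.007,0],
    [0.06,0.007,0],
    [0.06,0.007,0],
    [0.06,0.007,0],
    [0.06,0.007,0],
    [0.06,0.007,0],
    [0.04,0.005,0],
    [0.04,0.005,0]
  ],
  "grip": [1,1,1,1,1,1,1,1]
}}

```text
time_s: 29.0
ee_pos: [0.5297, -0.0009, 0.0116]
eef_rot: [-1.571, -0.001, -3.027]
force: [-6.9, -0.4, 4.2]
grip_width: 0.0005
```

```bash
python3 m.py 18
```

```text
{'time_s': np.float64(29.0), 'ee_pos': array([ 0.5297, -0.0009,  0.0116]), 'eef_rot': array([-1.5711e+00, -1.1000e-03, -3.0272e+00]), 'force': array([-6.8755, -0.3918,  4.2292]), 'qpos': array([-7.0900e-02,  4.6920e-01,  1.7333e+00,  1.0000e-04,  9.4030e-01,
        1.3855e+00]), 'grip_width': np.float64(0.0005)}
```

View pics/wrist18.png

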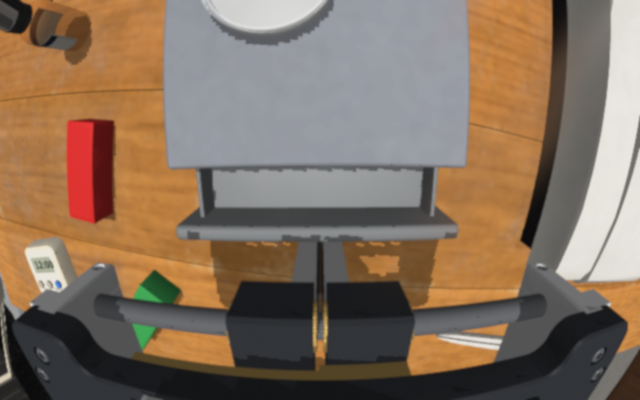

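Emit:
{"api": "play_rows", "payload": {
  "twist": [
    [0,0,0],
    [0,0,0],
    [0,0,0],
    [0,0,0],
    [0,0,0],
    [0,0,0]
  ],
  "travel": [
    [0.04,0.0047,0],
    [0.04,0.0047,0],
    [0.04,0.0047,0],
    [0.04,0.0047,0],
    [0.03,0.0035,0],
    [0,0,0]
  ],
  "grip": [1,1,1,1,1,1]
}}

```text
time_s: 29.65
ee_pos: [0.5394, 0.0003, 0.0115]
eef_rot: [-1.571, -0.001, -3.027]
force: [-5.0, 0.2, 3.0]
grip_width: 0.0005
```

Emit:
{"api": "play_rows", "payload": {
  "twist": [
    [0,0,0],
    [0,0,0]
  ],
  "travel": [
    [0.016,0.002,0],
    [0,0,0]
  ],
  "grip": [1,1]
}}

```text
time_s: 29.85
ee_pos: [0.5401, 0.0003, 0.0115]
eef_rot: [-1.571, -0.001, -3.027]
force: [-4.8, 0.3, 4.2]
grip_width: 0.0007
```

Emit:
{"api": "play_rows", "payload": {
  "twist": [
    [0,0,0],
    [0,0,0]
  ],
  "travel": [
    [0.016,0.002,0],
    [0,0,0]
  ],
  "grip": [1,1]
}}

```text
time_s: 30.05
ee_pos: [0.5409, 0.0004, 0.0115]
eef_rot: [-1.571, -0.001, -3.027]
force: [-4.6, 0.3, 3.0]
grip_width: 0.0002
```

Emit:
{"api": "play_rows", "payload": {
  "twist": [
    [0,0,0],
    [0,0,0]
  ],
  "travel": [
    [0.016,0.002,0],
    [0,0,0]
  ],
  "grip": [1,1]
}}

```text
time_s: 30.25
ee_pos: [0.5417, 0.0005, 0.0115]
eef_rot: [-1.571, -0.001, -3.027]
force: [-5.3, 0.3, 3.4]
grip_width: 0.0003
```

Emit:
{"api": "play_rows", "payload": {
  "twist": [
    [0,0,0],
    [0,0,0]
  ],
  "travel": [
    [0.016,0.0019,0],
    [0,0,0]
  ],
  "grip": [1,1]
}}

```text
time_s: 30.45
ee_pos: [0.5425, 0.0006, 0.0115]
eef_rot: [-1.571, -0.001, -3.027]
force: [-5.1, -0.2, 3.1]
grip_width: 0.0004
```

Emit:
{"api": "play_rows", "payload": {
  "twist": [
    [0,0,0],
    [0,0,0]
  ],
  "travel": [
    [0.016,0.0019,0],
    [0,0,0]
  ],
  "grip": [1,1]
}}

```text
time_s: 30.65
ee_pos: [0.5433, 0.0007, 0.0115]
eef_rot: [-1.571, -0.001, -3.027]
force: [-4.4, -0.9, 3.0]
grip_width: 0.0004
```

Emit:
{"api": "play_rows", "payload": {
  "twist": [
    [0,0,0],
    [0,0,0]
  ],
  "travel": [
    [0.016,0.0019,0],
    [0,0,0]
  ],
  "grip": [1,1]
}}

```text
time_s: 30.85
ee_pos: [0.5441, 0.0008, 0.0115]
eef_rot: [-1.571, -0.001, -3.027]
force: [-5.1, 0.1, 2.4]
grip_width: 0.0004
```

Emit:
{"api": "play_rows", "payload": {
  "twist": [
    [0,0,0],
    [0,0,0]
  ],
  "travel": [
    [0.016,0.0019,0],
    [0,0,0]
  ],
  "grip": [1,1]
}}

```text
time_s: 31.05
ee_pos: [0.5449, 0.0009, 0.0115]
eef_rot: [-1.571, -0.001, -3.027]
force: [-5.2, 0.9, 3.3]
grip_width: 0.0003
```

Emit:
{"api": "play_rows", "payload": {
  "twist": [
    [0,0,0],
    [0,0,0]
  ],
  "travel": [
    [0.016,0.0019,0],
    [0,0,0]
  ],
  "grip": [1,1]
}}

```text
time_s: 31.25
ee_pos: [0.5457, 0.001, 0.0115]
eef_rot: [-1.571, -0.001, -3.027]
force: [-5.1, 1.2, 2.9]
grip_width: 0.0002
```

Emit:
{"api": "play_rows", "payload": {
  "twist": [
    [0,0,0],
    [0,0,0]
  ],
  "travel": [
    [0.016,0.0019,0],
    [0,0,0]
  ],
  "grip": [1,1]
}}

```text
time_s: 31.45
ee_pos: [0.5465, 0.0011, 0.0115]
eef_rot: [-1.571, -0.001, -3.027]
force: [-5.6, -0.1, 3.5]
grip_width: 0.0004
```

Emit:
{"api": "play_rows", "payload": {
  "twist": [
    [0,0,0],
    [0,0,0]
  ],
  "travel": [
    [0.016,0.0019,0],
    [0,0,0]
  ],
  "grip": [1,1]
}}

```text
time_s: 31.65
ee_pos: [0.5473, 0.0012, 0.0116]
eef_rot: [-1.571, -0.001, -3.027]
force: [-4.8, 0.2, 2.8]
grip_width: 0.0004
```

Emit:
{"api": "play_rows", "payload": {
  "twist": [
    [0,0,0],
    [0,0,0]
  ],
  "travel": [
    [0.016,0.0019,0],
    [0,0,0]
  ],
  "grip": [1,1]
}}

```text
time_s: 31.85
ee_pos: [0.5481, 0.0012, 0.0115]
eef_rot: [-1.571, -0.001, -3.027]
force: [-5.2, -0.4, 3.6]
grip_width: 0.0005
```

Emit:
{"api": "play_rows", "payload": {
  "twist": [
    [0,0,0],
    [0,0,0]
  ],
  "travel": [
    [0.016,0.0019,0],
    [0,0,0]
  ],
  "grip": [1,1]
}}

```text
time_s: 32.05
ee_pos: [0.5489, 0.0013, 0.0116]
eef_rot: [-1.571, -0.001, -3.027]
force: [-5.3, 1.1, 2.4]
grip_width: 0.0002
```

Emit:
{"api": "play_rows", "payload": {
  "twist": [
    [0,0,0],
    [0,0,0]
  ],
  "travel": [
    [0.016,0.0019,0],
    [0,0,0]
  ],
  "grip": [1,1]
}}

```text
time_s: 32.25
ee_pos: [0.5496, 0.0014, 0.0115]
eef_rot: [-1.571, -0.001, -3.027]
force: [-5.6, 0.5, 3.1]
grip_width: 0.0007
```

Emit:
{"api": "play_rows", "payload": {
  "twist": [
    [0,0,0],
    [0,0,0]
  ],
  "travel": [
    [0.016,0.0019,0],
    [0,0,0]
  ],
  "grip": [1,1]
}}

```text
time_s: 32.45
ee_pos: [0.5505, 0.0016, 0.0115]
eef_rot: [-1.571, -0.001, -3.027]
force: [-5.7, 0.0, 3.5]
grip_width: 0.0006
```

Emit:
{"api": "play_rows", "payload": {
  "twist": [
    [0,0,0],
    [0,0,0]
  ],
  "travel": [
    [0.016,0.0019,0],
    [0,0,0]
  ],
  "grip": [1,1]
}}

```text
time_s: 32.65
ee_pos: [0.5513, 0.0016, 0.0115]
eef_rot: [-1.571, -0.001, -3.027]
force: [-5.1, -0.4, 3.6]
grip_width: 0.0005
```

Emit:
{"api": "play_rows", "payload": {
  "twist": [
    [0,0,0],
    [0,0,0]
  ],
  "travel": [
    [0.016,0.0019,0],
    [0,0,0]
  ],
  "grip": [1,1]
}}

```text
time_s: 32.85
ee_pos: [0.552, 0.0017, 0.0115]
eef_rot: [-1.571, -0.001, -3.027]
force: [-5.5, -0.4, 3.3]
grip_width: 0.0003
```

Emit:
{"api": "play_rows", "payload": {
  "twist": [
    [0,0,0],
    [0,0,0]
  ],
  "travel": [
    [0.016,0.0019,0],
    [0,0,0]
  ],
  "grip": [1,1]
}}

```text
time_s: 33.05
ee_pos: [0.5528, 0.0018, 0.0115]
eef_rot: [-1.571, -0.001, -3.027]
force: [-5.7, -0.0, 3.6]
grip_width: 0.0004
```

Emit:
{"api": "play_rows", "payload": {
  "twist": [
    [0,0,0],
    [0,0,0]
  ],
  "travel": [
    [0.016,0.0019,0],
    [0,0,0]
  ],
  "grip": [1,1]
}}

```text
time_s: 33.25
ee_pos: [0.5535, 0.0019, 0.0115]
eef_rot: [-1.571, -0.001, -3.027]
force: [-5.9, 0.1, 4.6]
grip_width: 0.0004
```

Emit:
{"api": "play_rows", "payload": {
  "twist": [
    [0,0,0],
    [0,0,0]
  ],
  "travel": [
    [0.014,0.0016,0],
    [0,0,0]
  ],
  "grip": [1,1]
}}

```text
time_s: 33.45
ee_pos: [0.5542, 0.002, 0.0115]
eef_rot: [-1.571, -0.001, -3.027]
force: [-6.6, -0.2, 4.5]
grip_width: 0.0004
```

Emit:
{"api": "play_rows", "payload": {
  "twist": [
    [0,0,0],
    [0,0,0]
  ],
  "travel": [
    [0.014,0.0016,0],
    [0,0,0]
  ],
  "grip": [1,1]
}}

```text
time_s: 33.65
ee_pos: [0.5549, 0.0021, 0.0115]
eef_rot: [-1.571, -0.001, -3.027]
force: [-6.8, 0.2, 4.2]
grip_width: 0.0007
```

Emit:
{"api": "play_rows", "payload": {
  "twist": [
    [0,0,0],
    [0,0,0]
  ],
  "travel": [
    [0.012,0.0014,0],
    [0,0,0]
  ],
  "grip": [1,1]
}}

```text
time_s: 33.85
ee_pos: [0.5554, 0.0021, 0.0115]
eef_rot: [-1.571, -0.002, -3.027]
force: [-8.9, -0.3, 4.6]
grip_width: 0.0003
```

Emit:
{"api": "play_rows", "payload": {
  "twist": [
    [0,0,0],
    [0,0,0]
  ],
  "travel": [
    [0.012,0.0014,0],
    [0,0,0]
  ],
  "grip": [1,1]
}}

```text
time_s: 34.05
ee_pos: [0.5558, 0.0022, 0.0115]
eef_rot: [-1.571, -0.002, -3.027]
force: [-9.7, -0.4, 6.1]
grip_width: 0.0004
```

Emit:
{"api": "play_rows", "payload": {
  "twist": [
    [0,0,0],
    [0,0,0]
  ],
  "travel": [
    [0.012,0.0014,0],
    [0,0,0]
  ],
  "grip": [1,1]
}}

```text
time_s: 34.25
ee_pos: [0.5561, 0.0022, 0.0115]
eef_rot: [-1.571, -0.003, -3.027]
force: [-11.6, -0.8, 8.1]
grip_width: 0.0008
```

Emit:
{"api": "play_rows", "payload": {
  "twist": [
    [0,0,0],
    [0,0,0],
    [0,0,0]
  ],
  "travel": [
    [0.01,0.0012,0],
    [0,0,0],
    [0,0,0]
  ],
  "grip": [1,1,1]
}}

```text
time_s: 34.55
ee_pos: [0.5564, 0.0023, 0.0115]
eef_rot: [-1.571, -0.003, -3.027]
force: [-13.1, -1.2, 8.9]
grip_width: 0.0003
```

13.1 N steady means the latch has tripped. I let it back out gently, then withdraw.

Emit:
{"api": "play_rows", "payload": {
  "twist": [
    [0,0,0],
    [0,0,0],
    [0,0,0],
    [0,0,0],
    [0,0,0],
    [0,0,0],
    [0,0,0],
    [0,0,0],
    [0,0,0]
  ],
  "travel": [
    [-0.06,-0.007,0],
    [-0.08,-0.0094,0],
    [-0.08,-0.0094,0],
    [-0.1,-0.0117,0],
    [-0.1,-0.0117,0],
    [-0.1,-0.0117,0],
    [-0.1,-0.0117,0],
    [-0.1,-0.0117,0],
    [0,0,0]
  ],
  "grip": [1,1,1,1,1,1,1,1,1]
}}

```text
time_s: 35.45
ee_pos: [0.5211, -0.0021, 0.0117]
eef_rot: [-1.571, -0.0, -3.027]
force: [0.9, -0.6, -0.3]
grip_width: 0.0002
```

```bash
python3 m.py 19
```

```text
{'time_s': np.float64(35.45), 'ee_pos': array([ 0.5211, -0.0021,  0.0117]), 'eef_rot': array([-1.5708e+00, -1.0000e-04, -3.0274e+00]), 'force': array([ 0.874 , -0.5527, -0.3341]), 'qpos': array([-0.0742,  0.4527,  1.7587,  0.    ,  0.9303,  1.3824]), 'grip_width': np.float64(0.0002)}
```

View pics/wrist19.png

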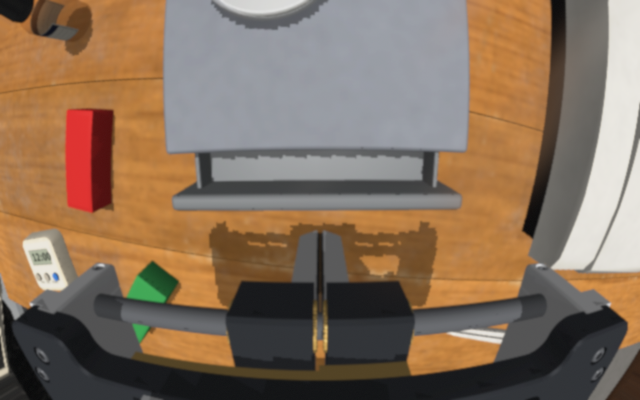

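There is no contact force and the drawer is holding. I withdraw and verify.

Emit:
{"api": "play_rows", "payload": {
  "twist": [
    [0,0,0],
    [0,0,0],
    [0,0,0],
    [0,0,0],
    [0,0,0],
    [0,0,0],
    [0,0,0],
    [0,0,0],
    [0,0,0],
    [0,0,0],
    [0,0,0],
    [0,0,0]
  ],
  "travel": [
    [-0.3,-0.03,0],
    [-0.5,-0.05,0],
    [-0.5,-0.05,0],
    [-0.3,-0.03,0.2],
    [0,0,0.5],
    [0,0,0.7],
    [0,0,0.7],
    [0,0,0.5],
    [0,0,0.2],
    [0,0,0],
    [0,0,0],
    [0,0,0]
  ],
  "grip": [1,1,1,1,1,1,1,1,1,1,1,1]
}}

```text
time_s: 36.7
ee_pos: [0.4411, -0.0099, 0.1503]
eef_rot: [-1.571, -0.002, -3.027]
force: [-0.4, -0.2, -0.4]
grip_width: 0.0003
```

```bash
python3 m.py 20; python3 - <<'E'
from h import *
s=cam('scene','scene20.png')
i=s['img'][130:310,200:400,::-1]; cv2.imwrite('pics/scene20z.png',cv2.resize(i,None,fx=3.3,fy=3.3,interpolation=cv2.INTER_CUBIC))
E
```

```text
{'time_s': np.float64(36.7), 'ee_pos': array([ 0.4411, -0.0099,  0.1503]), 'eef_rot': array([-1.5713e+00, -2.2000e-03, -3.0273e+00]), 'force': array([-0.3776, -0.219 , -0.4086]), 'qpos': array([-0.1055,  0.0925,  1.8548, -0.    ,  1.1965,  1.351 ]), 'grip_width': np.float64(0.0003)}
```

View pics/wrist20.png

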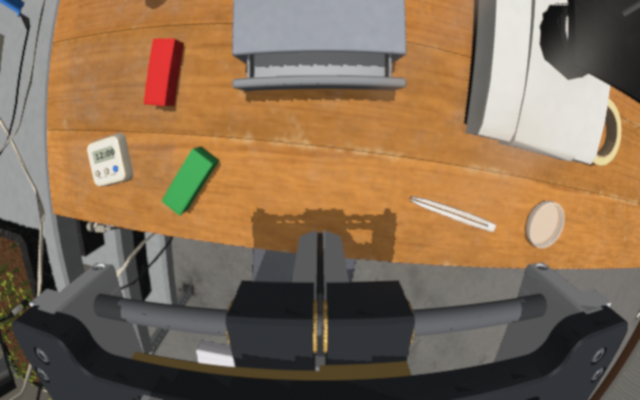

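View pics/scene20z.png

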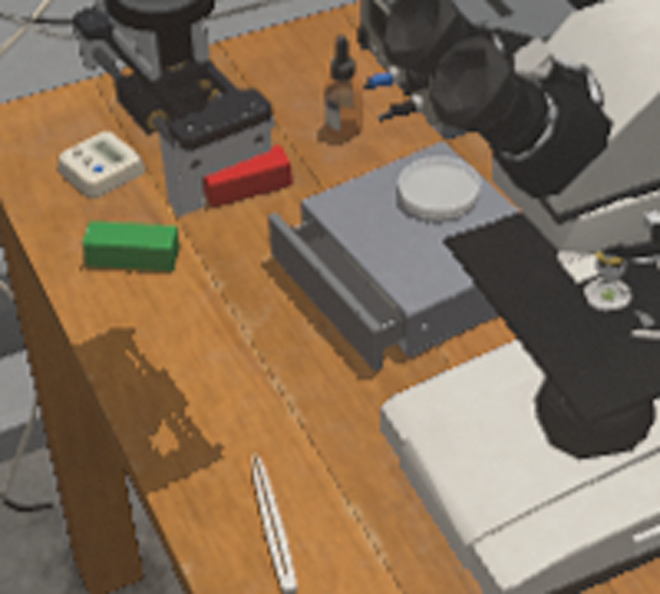

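The drawer is shut at its latched place, with the front panel back where it began. The bystanders and look-alikes are in place and the tool is clear.

```bash
python3 -c "
from station import ctrl
print(ctrl.hand_in())"
```

```text
the job is handed in; nothing more can be done
None
```

The slide pack is in the cabinet drawer and the drawer is latched shut. I handed the job in at about 37 s of the 72 s.

- **Opening:** I pressed the plain front in about 16 mm, until the push read about 13 N. The latch let go and the drawer sprang open.
- **Pack:** I set it down flat across the drawer, near the middle of the uncovered part. At touchdown the downward force briefly read 13 N; I eased off before letting go.
- **Closing:** I pressed the drawer in to a steady 13 N, below the 18 N limit, and let it back out. It stayed shut after I withdrew.

**Last checks:** In the wrist and scene pictures the front panel is back at its starting place. The look-alikes and the bystanders in view stand where they were, and the tool is clear with no contact force. After closing, the pack itself is hidden; I last saw it flat in the drawer just before pushing it shut.

**What disagreed:**
- **Missed grasp:** My first grasp closed above the pack. The fingertips stood about 20 mm higher than the pose reading and the stated tip reach imply. I went lower by camera and force, and the second grasp held at about 29.5 mm.
- **Upward force:** While pressing, the wrist also read an upward force of up to about 9 N, which I did not explain.

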